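# Square a bolted frame by its two diagonals

### The arm

A 6-joint arm with a two-finger parallel gripper is mounted at the origin on a cart in front of the work surface, level with it; the furniture and walls round the work are solid. World frame = base frame: x ahead of the robot, y to its left, z up, the work surface at z = 0. Lengths are in m, angles in rad, forces in N, time in s.
With the tool pointing down it reaches from about 0.4 to 0.925 m from the base axis. Payload 12.5 kg.
Tool frame: the origin (TCP) lies midway between the tips of the shut fingers; the grasp point (between the pads) lies 19 mm behind it; x points along the fingers, y is the direction in which the jaws open and shut, and the axes are right-handed (so a half turn about x gives the same grasp; the last joint's range is limited). The gripper opens to 95 mm and grips with 3 to 60 N. Pads are 20 mm wide; open, the fingers measure 119 mm over their backs; the gripper's body (75 mm by 180 mm) begins 59 mm behind the grasp point.
Start: joints at [-1.233, 0.491, 1.559, -0, 1.092, -0.106], TCP at [0.268, -0.564, 0.215] pointing down, gripper open.
Joint ranges: [-3.1, 3.1], [-0.84, 2.19], [0.05, 2.79], [-1.13, 4.28], [0.06, 2.93], [-2.69, 2.69]. Speed limits (rad/s): [2.22, 2.22, 2.79, 3.14, 3.14, 3.14].

### API

Orientations are given as a rotation vector (axis times angle).
In Python, from station import state, get_image, close_job gives the robot as it stands.
- The arm moves only by the shell command python3 -m jog 'ROWS' [FORCE]. ROWS is JSON, one flat list of numbers, 7 for each row, row after row: the shift along the world's x, y, z in mm, then the turn, a rotation vector about the world's x, y, z in degrees, then the closure, from 0 (fully open) to 1 (shut). In form: [x, y, z, ax, ay, az, hand, x, y, z, ax, ay, az, hand, ...]. A call has 1 to 5 rows; each row is the pose to reach, as a shift and turn from the pose commanded when the call began; what a row does not reach only later rows make up. A row lasts 1/10 s, in which the tool goes at most 50 mm and 8.59 degrees, less where a joint would pass 70% of its speed; a pose out of reach is approached as far as the arm can. A call with a gripper value outside its range is refused whole. The fingers move at their own pace and stop on an object; FORCE is the grip in N (left out, the last holds). Time passes only in rows, so rows that repeat a pose let the fingers close. It gives the time, the measured TCP pose, the force and the opening at its end, in the units of the state.
- state(): the state, without advancing time (a new reading comes with each control period).
- get_image(name): name is "side" or "top"; returns a dict with "color" (420x560x3 uint8, red, green, blue), "intrinsics" (3x3 intrinsics, pixels), "extrinsics" (4x4, takes a point from world to camera coordinates). Camera axes: x right, y down, z forward; pixel columns grow to the right and rows downward; lengths in m; the calibration is good to about 2 mm. A picture is of the moment at which its call begins. There is no depth.
- close_job(): hands the job in, once; it reports no verdict.
The state is a dict: "time": time; "q": joint angles; "joint_velocities": joint speeds; "tau": joint torques, N m; "position": TCP position; "tcp_rot": TCP orientation; "wrist_force": force on the tool from outside, world axes, zero at the start; "ft_torque": the same for the moment, N m; "grip_width": finger opening in m.
Only numpy, scipy, OpenCV 4.12 (cv2) and the standard library are available. Lean on these libraries where they do the work, as an engineer would, in place of code of your own. Each camera call takes 0.05 s, during which the arm holds its last target.

### The job

Check the blue frame with the sprung slide rule: seat the rule in the corners of the diagonal that starts at the yellow-dotted corner, then in the other diagonal, each time letting go of it so that its spring seats it and reading it, with its tail at the near rail and its sprung tip at the far rail. Leave the rule seated in that second diagonal and shift the far rail sideways by its black knob until both diagonals are equal, so that the frame is square. Do not jam the rule hard against the frame, and leave the jar, the spacer post and the screwdriver alone.

Things in the scene. Friction and masses are not known exactly. Their poses are not given: they have to be found in the camera images.
- frame: Near rail of the blue four-rail frame, bolted to the bench by two steel straps on the robot's side; never moves. Origin: middle of its inside face at bench height. x runs across the opening to the far rail, y to the frame's left, z up. Opening 200 mm along x, 170 mm along y. All rails are 20 mm wide, 34 mm high. The far rail's inside face stays at x = 200 mm while it shifts along y.
- yellow_corner (a point): Inside near-left corner of the opening, at bench height, by the yellow dot: frame x = 0, y = +85 mm. The first diagonal runs from here to the far right corner. The left and right rails pivot at the two inside near corners, stay parallel, and carry the far rail along frame y: both far corners may stand up to 14 mm left or right of square, by the same unknown amount.
- plain_corner (a point): Inside near-right corner of the opening, at bench height: frame x = 0, y = -85 mm. The second diagonal runs from here to the far left corner. The pivots are stiff: about 9 N along frame y at the far rail shifts it, and it stays where it is left. Square means: far left corner at frame x = 200, y = +85 mm.
- far_mid (a point): Fixed point over the middle of the far rail of a square frame: frame x = 210, y = 0, z = 67 mm, level with the top of the black star knob (40 mm along y, 36 along x, gripped 52 to 67 mm above the bench, steel collar below). The knob is clamped tight in the rail, not turning, anywhere within 10 mm of the rail's middle (unknown), and shifts with the rail.
- rule: Diagonal rule, about 0.33 kg, standing on its foot. Origin: on the underside below the middle of the grip; x to the sprung tip, z up. Grip: black upright plate 60 mm along x, 14 mm thick along y, 67 mm high, taken across its thickness from above. Foot plate 60 x 50 mm, 5 mm high. Aluminium bar 14 mm wide, 38 to 50 mm high, runs along x and passes over the rails.
- rule_tail (a point): Lower end of the white tail pin, on its axis: rule x = -124 mm, 20 mm above the underside, pin radius 5 mm. The tip pin reaches 18.5 mm lower than the tail pin, so the tip can be pushed into its corner, springing the tongue in, while the tail is still above the near rail; then the rule is lowered and eased back.
- rule_tip (a point): On the axis of the white tip pin (radius 5 mm, lower end 1.5 mm above the underside), 20 mm above the underside; rule x = +141 mm with the tongue fully out. Pins and foot are slippery nylon: once the rule stands inside and is let go, the spring slides both pins into their corners. A seated pin touches both rails of its corner, its axis 5 mm from each.
- tongue (a joint): The rule's reading: how far the tongue is pushed in, m, 0 = fully out, at most 0.050. Pin axes are 265 mm apart minus this; seated 240 to 257 mm. A longer diagonal reads smaller. The spring pushes out with 3.5 N at 0, plus 100 N/m and 40 N per m/s (damped). While the rule stays seated the tongue follows the frame as it is shifted.
- sample_jar_b: Bystander: clear jar with red lid, 57 mm across, 75 mm high, standing right of the frame. Origin at the underside's centre.
- spacer_post: Bystander: white upright spacer post, 17 mm across, 60 mm high, left of the frame and on the robot's side of the frame. Origin at the underside's centre.
- screwdriver_b: Bystander: red and black screwdriver, 187 mm long (along its y), lying on the robot's side of the frame. Origin under its middle.

How it is judged:
By the outcome, as a careful person would: the job done as asked, in the order asked, and still so for the second after the job is handed in, with the robot touching nothing.
It also fails if it takes over 72 s, if anything falls off the work surface, if the arm or the gripper's body presses on something with over 40 N, if the wrist force passes 120 N, or if a joint passes its speed limit or range.

## Working session

There is one attempt and no reset: what is moved stays moved. The work goes in short steps, Python scripts to look and compute and a shell command to move; the robot and the scene stay as the last step left them, time stands still between calls to the robot, and variables do not carry over. Pictures are saved under pics/ and viewed, and the job is handed in when it is done.

```bash
ls; mkdir -p pics; python3 - <<'E'
from station import *
import cv2
s=state();print(s)
for n in("side","top"):
    d=get_image(n);print(n,d["intrinsics"].tolist(),d["extrinsics"].tolist())
    cv2.imwrite(f"pics/{n}0.png",d["color"][:,:,::-1])
E
```

```text
pics
{'time': 0.0, 'q': array([-1.23262317e+00,  4.91550766e-01,  1.55947581e+00, -3.69063335e-05,
        1.09169916e+00, -1.05601397e-01]), 'joint_velocities': array([-1.08412350e-03,  4.59152066e-05, -1.07914861e-03, -5.85354895e-04,
       -1.19130971e-03,  1.89791353e-04]), 'tau': array([ 2.49144083e-03, -6.12643290e+01, -2.58182037e+01,  6.93109981e-02,
        4.81639069e-02, -1.14990735e-04]), 'position': array([ 0.26827023, -0.56421063,  0.21405814]), 'tcp_rot': array([ 1.97575325,  0.44692485, -1.97608542]), 'wrist_force': array([ 0.30821521, -0.30267061,  0.35471394]), 'ft_torque': array([0.00779386, 0.01395299, 0.00124552]), 'grip_width': 0.09497441908106667}
side [[391.01985808534465, 0.0, 285.22474123947666], [0.0, 391.01985808534465, 210.1620417145985], [0.0, 0.0, 1.0]] [[-0.9940276234173314, -0.1074256785505613, -0.019204360735089927, 0.5469090307036486], [-0.026119364233271852, 0.4050661655600952, -0.9139142084082572, 0.07637405377090223], [0.10595689074025182, -0.9079543628984847, -0.4054528483045411, 0.9185611734132696], [0.0, 0.0, 0.0, 1.0]]
top [[491.3083870796744, 0.0, 265.5306628760454], [0.0, 491.3083870796744, 211.322485731889], [0.0, 0.0, 1.0]] [[0.024481189263751008, -0.9996120325483443, -0.013283665036446844, 0.03262576865102036], [-0.9959635482913705, -0.02323972252557503, -0.08669789946588989, 0.5254478542853761], [0.0863555548132005, 0.015352513849607728, -0.9961460828971832, 1.31607282938037], [0.0, 0.0, 0.0, 1.0]]
```

View pics/top0.png

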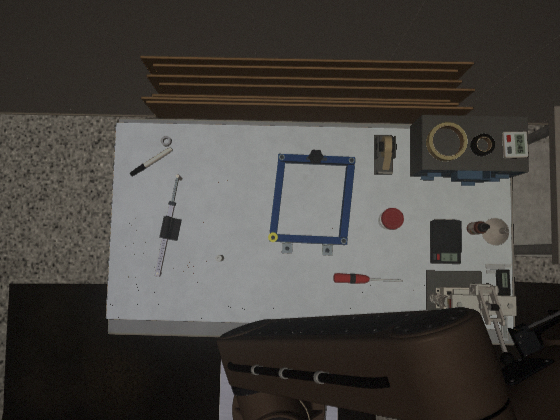

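View pics/side0.png

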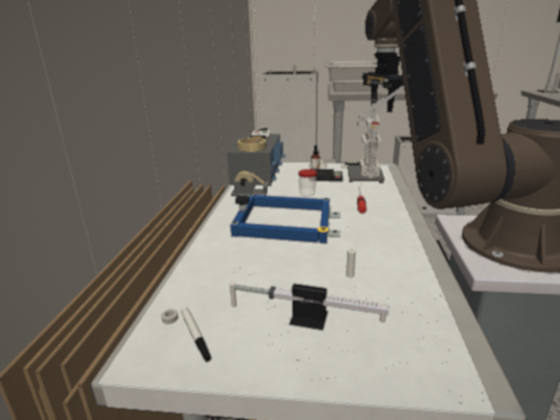

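The top picture shows the frame at about (312,200) with its yellow dot at (273,238). The rule's grip is at (171,228), with the tip up at (179,178). The knob is at (316,157) and the jar at (391,218). Next I'll enlarge it.

```bash
python3 - <<'E'
import cv2
i=cv2.imread("pics/top0.png")
a=cv2.resize(i[145:260,260:365],None,fx=5.2,fy=5.2,interpolation=cv2.INTER_CUBIC);cv2.imwrite("pics/c1.png",a)
b=cv2.resize(i[165:285,145:235],None,fx=5,fy=5,interpolation=cv2.INTER_CUBIC);cv2.imwrite("pics/c2.png",b)
i=cv2.imread("pics/side0.png")
b=cv2.resize(i[270:340,220:400],None,fx=4.4,fy=4.4,interpolation=cv2.INTER_CUBIC);cv2.imwrite("pics/c3.png",b)
E
```

```text
(no output)
```

View pics/c1.png

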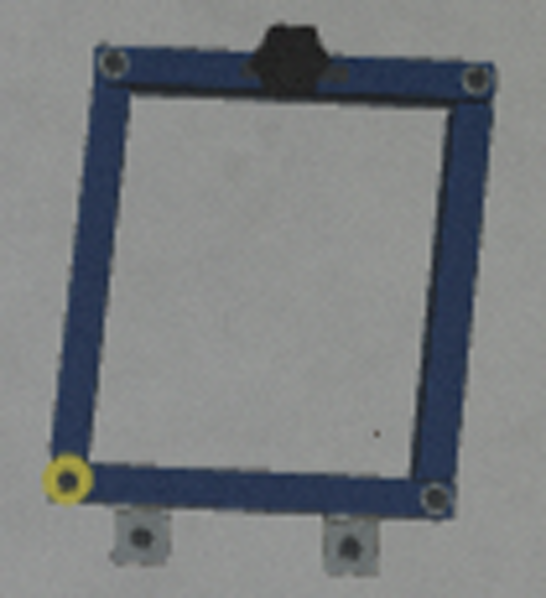

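View pics/c2.png

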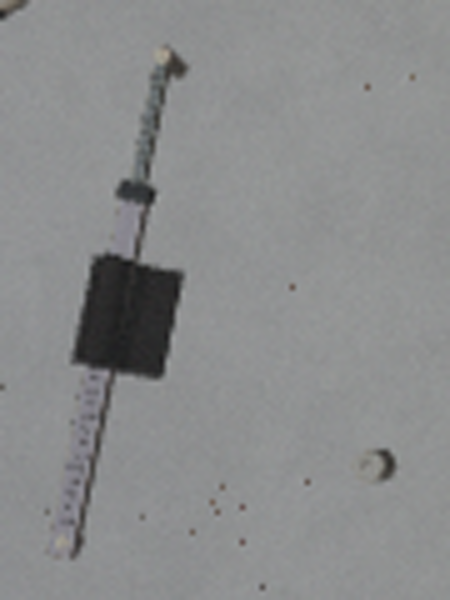

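View pics/c3.png

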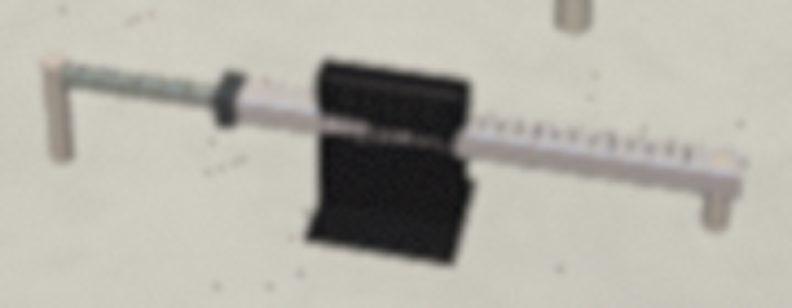

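```bash
python3 - <<'E'
import cv2
i=cv2.imread("pics/side0.png")
b=cv2.resize(i[185:255,220:360],None,fx=5.5,fy=5.5,interpolation=cv2.INTER_CUBIC);cv2.imwrite("pics/c4.png",b)
E
```

```text
(no output)
```

View pics/c4.png

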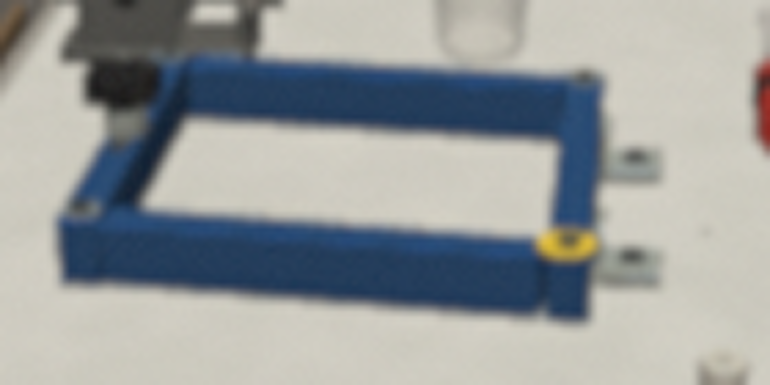

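```bash
cat > h.py <<'E'
import numpy as np
from scipy.optimize import least_squares
K={"side":np.array([[391.01985808534465,0,285.22474123947666],[0,391.01985808534465,210.1620417145985],[0,0,1]]),
"top":np.array([[491.3083870796744,0,265.5306628760454],[0,491.3083870796744,211.322485731889],[0,0,1]])}
E={"side":np.array([[-0.9940276234173314,-0.1074256785505613,-0.019204360735089927,0.5469090307036486],[-0.026119364233271852,0.4050661655600952,-0.9139142084082572,0.07637405377090223],[0.10595689074025182,-0.9079543628984847,-0.4054528483045411,0.9185611734132696]]),
"top":np.array([[0.024481189263751008,-0.9996120325483443,-0.013283665036446844,0.03262576865102036],[-0.9959635482913705,-0.02323972252557503,-0.08669789946588989,0.5254478542853761],[0.0863555548132005,0.015352513849607728,-0.9961460828971832,1.31607282938037]])}
def proj(c,P):
    P=np.atleast_2d(P); q=(E[c][:,:3]@P.T).T+E[c][:,3]; q=(K[c]@q.T).T
    return q[:,:2]/q[:,2:]
def back(c,uv,z):
    f=lambda p: proj(c,[p[0],p[1],z])[0]-uv
    return least_squares(f,[.6,.2]).x
def full(uv,f,x0,y0): uv=np.array(uv,float); return (uv+.5)/f-.5+np.array([x0,y0])
def rot(a): c,s=np.cos(a),np.sin(a); return np.array([[c,-s],[s,c]])
def place(xy,a,L):
    L=np.atleast_2d(L); o=np.array(L,float); o[:,:2]=L[:,:2]@rot(a).T+xy; return o
E
cat > fit.py <<'E'
from h import *
B=[[-10,95],[-10,-95],[210,95],[210,-95]]
obs=[("top",full((67,481),5.2,260,145),0),("top",full((436,498),5.2,260,145),1),("top",full((114,63),5.2,260,145),2),("top",full((478,79),5.2,260,145),3),
("side",full((568,242),5.5,220,185),0),("side",full((584,79),5.5,220,185),1),("side",full((84,208),5.5,220,185),2)]
def f(p):
    r=[]
    for c,uv,k in obs:
        L=np.array([B[k][0],B[k][1]+(p[3]*1e3 if k>1 else 0),35])/1e3
        r.append((proj(c,place(p[:2],p[2],L))[0]-uv))
    return np.ravel(r)
for w in("both","top"):
    g=f if w=="both" else (lambda p:f(p)[:8])
    s=least_squares(g,[.5,-.1,0,0]);print(w,s.x,np.degrees(s.x[2]));print(g(s.x).round(2))
p=s.x
kn=back("top",full((289,58),5.2,260,145),.067)
print("knob",kn,(rot(p[2]).T@(kn-p[:2])))
# rule
pts=[("top",full((163,53),5,145,165),[.141,0,.0505]),("top",full((62,545),5,145,165),[-.124,0,.05]),
("top",full((96,255),5,145,165),[.03,.025,.005]),("top",full((160,378),5,145,165),[-.03,-.025,.005]),("top",full((74,362),5,145,165),[-.03,.025,.005]),("top",full((183,271),5,145,165),[.03,-.025,.005]),
("side",full((54,63),4.4,220,270),[.141,0,.05]),("side",full((62,158),4.4,220,270),[.141,0,.0015]),("side",full((306,240),4.4,220,270),[.03,.025,0]),("side",full((454,264),4.4,220,270),[-.03,.025,0]),("side",full((715,230),4.4,220,270),[-.124,0,.02])]
def f2(p): return np.ravel([proj(c,place(p[:2],p[2],np.array(L)))[0]-uv for c,uv,L in pts])
s=least_squares(f2,[.5,.2,-.2]);print("rule",s.x,np.degrees(s.x[2]));print(f2(s.x).round(1).reshape(-1,2).tolist())
s=least_squares(lambda p:f2(p)[:12],[.5,.2,-.2]);print("rule top",s.x,np.degrees(s.x[2]))
print("jar",back("top",(391.5,218),.075),"post",back("top",full((375,465),5,145,165),.06),"sd",back("top",(335,278),.02),back("top",(402,281),.01))
E
python3 fit.py
```

```text
both [ 0.46301917 -0.07004277 -0.02383347 -0.0147452 ] -1.3655572245753647
[-0.2  -0.34 -0.39 -0.22 -0.03 -0.35 -0.22 -0.28  0.62 -0.48  0.58 -0.91
 -0.03 -0.63]
top [ 0.46220723 -0.07082642 -0.02241908 -0.01462685] -1.2845189247036137
[ 0.09  0.02 -0.09  0.04  0.09 -0.02 -0.09 -0.04]
knob [ 0.67203155 -0.08381237] [ 0.2100627  -0.00827902]
rule [ 0.47472174  0.30921639 -0.16085686] -9.216418958845605
[[-0.6, 0.1], [-0.3, -0.9], [-0.8, -0.3], [-0.3, -0.2], [-0.8, -0.4], [-0.6, -0.2], [0.5, -1.1], [0.6, -0.6], [-0.3, 0.0], [0.5, 0.4], [0.1, -2.0]]
rule top [ 0.47391158  0.30759578 -0.16219319] -9.292985476201565
jar [ 0.51020423 -0.2844471 ] post [0.39627714 0.16247285] sd [ 0.34883436 -0.14636967] [ 0.34487469 -0.3288566 ]
```

```bash
python3 - <<'E'
from station import state
from scipy.spatial.transform import Rotation as R
import numpy as np
s=state();M=R.from_rotvec(s["tcp_rot"]).as_matrix();print(M.round(3))
print("jaw dir deg",np.degrees(np.arctan2(M[1,1],M[0,1])), "rule y dir deg",90-9.25)
E
python3 -m jog '[20,50,40,0,0,0,0, 60,95,45,0,0,0,0, 100,140,45,0,0,8,0, 140,180,45,0,0,16,0, 175,225,45,0,0,24,0]' 25
```

```text
[[-0.     0.429 -0.903]
 [ 0.001 -0.903 -0.429]
 [-1.    -0.001 -0.   ]]
jaw dir deg -64.56983878675584 rule y dir deg 80.75
time: 0.6
position: [0.4134, -0.3746, 0.2593]
tcp_rot: [1.705, 0.79, -1.705]
wrist_force: [0.4, -0.1, 0.8]
grip_width: 0.0952
```

```bash
python3 -m jog '[10,48,0,0,0,8,0, 20,96,0,0,0,16,0, 30,144,0,0,0,24,0, 30,192,0,0,0,32,0, 30,240,0,0,0,40,0]'
python3 -m jog '[0,48,0,0,0,8,0, 0,96,0,0,0,16,0, 0,144,0,0,0,24,0, 0,192,0,0,0,32,0, 0,240,0,0,0,40,0]'
python3 -m jog '[0,40,0,0,0,8,0, 0,80,0,0,0,16,0, 0,120,0,0,0,24,0, 0,167,0,0,0,32,0, 0,167,0,0,0,41,0]'
python3 -m jog '[0,0,0,0,0,0,0, 0,0,0,0,0,0,0]'
python3 -c "
from station import state
from scipy.spatial.transform import Rotation as R
import numpy as np
s=state();M=R.from_rotvec(s['tcp_rot']).as_matrix();print(M.round(3),s['position'])
print('jaw dir deg',np.degrees(np.arctan2(M[1,1],M[0,1])),s['q'])"
```

```text
time: 1.1
position: [0.4421, -0.1342, 0.259]
tcp_rot: [1.212, 1.208, -1.212]
wrist_force: [0.7, -0.7, 0.3]
grip_width: 0.0952
time: 1.6
position: [0.4419, 0.1058, 0.2592]
tcp_rot: [0.685, 1.46, -0.685]
wrist_force: [0.5, -0.3, 0.5]
grip_width: 0.0951
time: 2.1
position: [0.4419, 0.2749, 0.2587]
tcp_rot: [0.13, 1.567, -0.129]
wrist_force: [0.3, 0.0, 0.3]
grip_width: 0.0954
time: 2.3
position: [0.4423, 0.2705, 0.259]
tcp_rot: [0.14, 1.567, -0.141]
wrist_force: [0.4, -0.3, -0.2]
grip_width: 0.0949
[[-0.     0.178  0.984]
 [-0.     0.984 -0.178]
 [-1.    -0.    -0.   ]] [0.44227881 0.27051164 0.25901338]
jaw dir deg 79.75808616481648 [ 4.21471468e-01  2.92974393e-01  1.75664979e+00  3.14285187e-06
  1.09250701e+00 -9.70571121e-01]
```

```bash
python3 -m jog '[20,20,-20,0,0,1,0, 32,38,-60,0,0,1,0, 32,38,-100,0,0,1,0, 32,38,-130,0,0,1,0, 32,38,-130,0,0,1,0]'
python3 - <<'E'
from station import *
import cv2
for n,(y0,y1,x0,x1) in {"side":(200,350,200,420),"top":(150,300,120,320)}.items():
    d=get_image(n)["color"][y0:y1,x0:x1,::-1]
    cv2.imwrite(f"pics/{n}1.png",cv2.resize(d,None,fx=3.5,fy=3.5,interpolation=cv2.INTER_CUBIC))
E
```

```text
time: 2.8
position: [0.4732, 0.3071, 0.126]
tcp_rot: [0.125, 1.573, -0.13]
wrist_force: [0.2, -0.6, -0.9]
grip_width: 0.095
```

View pics/side1.png

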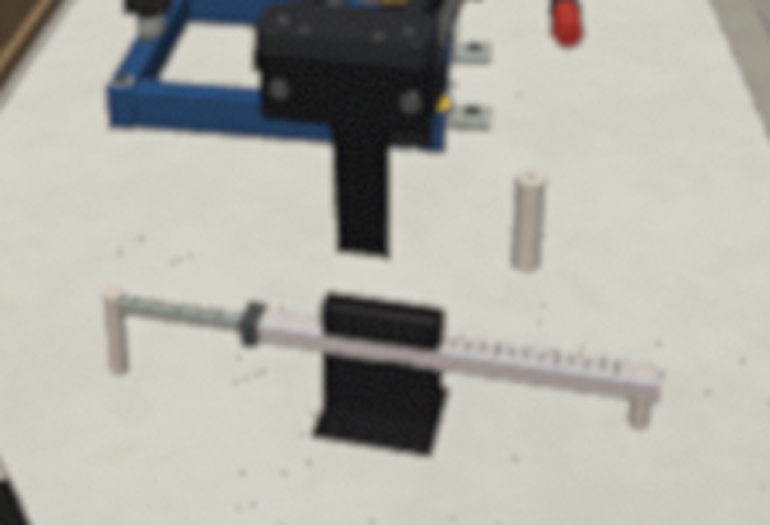

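View pics/top1.png

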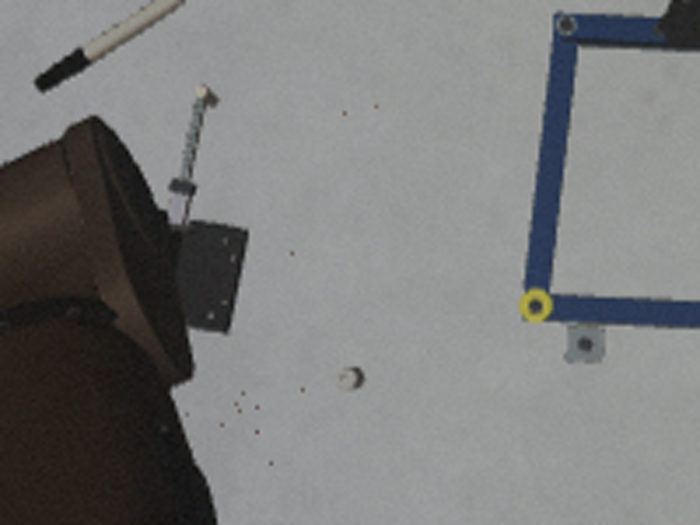

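The side picture shows the fingers centred over the plate, which spans x 325–443 and has its top at y≈300. The top picture shows the gripper aligned with the rule. I'll go down and grip.

```bash
python3 -m jog '[0,0,-40,0,0,0,0, 0,0,-75,0,0,0,0, 0,0,-90,0,0,0,0, 0,0,-90,0,0,0,0.5, 0,0,-90,0,0,0,1]' 30
python3 -m jog '[0,0,0,0,0,0,1, 0,0,0,0,0,0,1, 0,0,0,0,0,0,1, 0,0,0,0,0,0,1]' 30
python3 -m jog '[0,0,0,0,0,0,1,0,0,0,0,0,0,1]' 30
```

```text
time: 3.4
position: [0.4755, 0.3091, 0.0411]
tcp_rot: [0.125, 1.565, -0.123]
wrist_force: [-0.3, 0.3, 0.0]
grip_width: 0.084
time: 3.8
position: [0.4746, 0.309, 0.0397]
tcp_rot: [0.123, 1.567, -0.123]
wrist_force: [-0.2, 0.3, -0.1]
grip_width: 0.0526
time: 4.0
position: [0.4744, 0.3089, 0.0392]
tcp_rot: [0.123, 1.567, -0.123]
wrist_force: [-0.4, 0.7, 0.7]
grip_width: 0.0366
```

```bash
python3 -m jog '[0,0,0,0,0,0,1, 0,0,0,0,0,0,1, 0,0,0,0,0,0,1, 0,0,0,0,0,0,1]' 30
python3 -m jog '[0,0,0,0,0,0,1,0,0,30,0,0,0,1,0,0,60,0,0,0,1,0,0,61,0,0,0,1,0,0,61,0,0,0,1]' 30
cat > grab.py <<'E'
import sys,cv2,numpy as np
from station import *
tag=sys.argv[1]; n=sys.argv[2]; y0,y1,x0,x1=map(int,sys.argv[3].split(",")); k=int(sys.argv[4]) if len(sys.argv)>4 else 1
d=np.mean([get_image(n)["color"].astype(float) for _ in range(k)],0)
d=d.round().astype(np.uint8)[:,:,::-1]
f=min(790/(x1-x0),590/(y1-y0)); cv2.imwrite(f"pics/{tag}_full.png",d)
cv2.imwrite(f"pics/{tag}.png",cv2.resize(d[y0:y1,x0:x1],None,fx=f,fy=f,interpolation=cv2.INTER_CUBIC)); print("scale",f,"off",x0,y0)
E
python3 grab.py side2 side 200,340,200,420;  python3 grab.py top2 top 150,300,120,320
```

```text
time: 4.4
position: [0.4744, 0.3089, 0.0391]
tcp_rot: [0.123, 1.567, -0.123]
wrist_force: [-0.6, 1.1, -1.0]
grip_width: 0.0133
time: 4.9
position: [0.4743, 0.3088, 0.1001]
tcp_rot: [0.123, 1.567, -0.123]
wrist_force: [-0.7, -1.1, -3.7]
grip_width: 0.0139
scale 3.590909090909091 off 200 200
scale 3.933333333333333 off 120 150
```

View pics/side2.png

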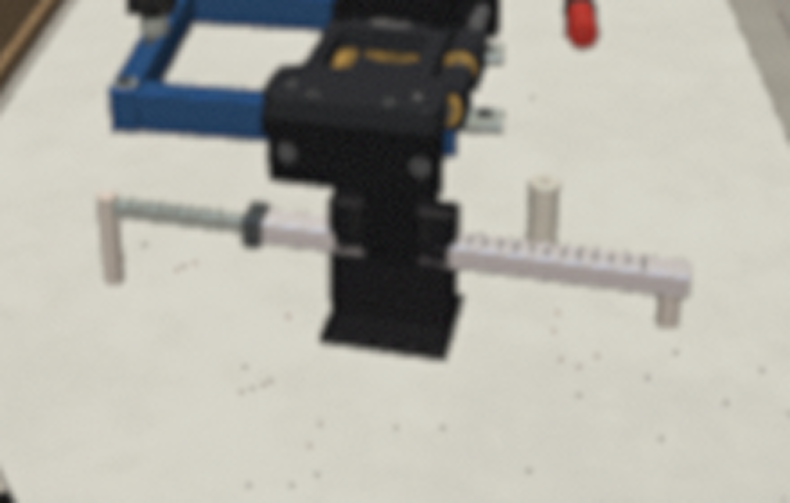

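View pics/top2.png

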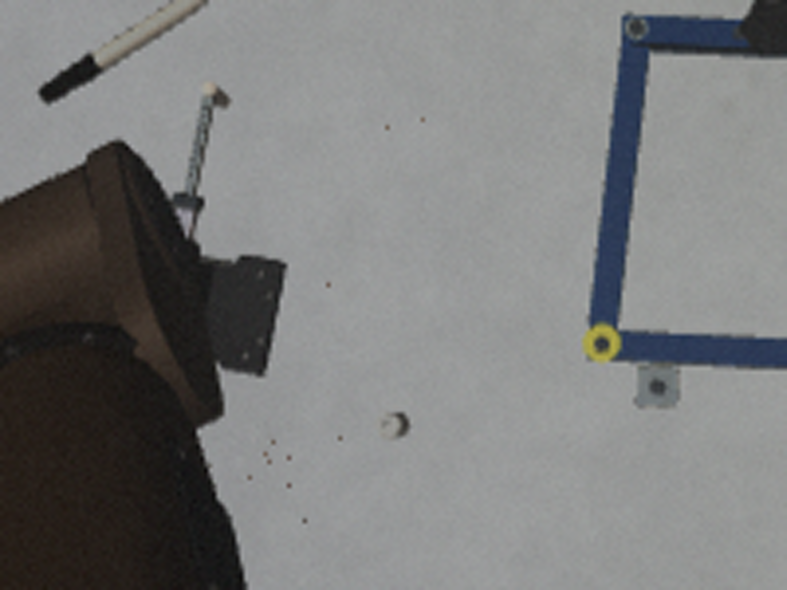

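```bash
cat > fit2.py <<'E'
from h import *
from scipy.spatial.transform import Rotation as R
M=R.from_rotvec([.123,1.567,-.123]).as_matrix(); yaw=np.arctan2(M[1,1],M[0,1])-np.pi/2
print("yaw",np.degrees(yaw))
tcp=np.array([.4743,.3088]); z=.061
def q(c,uv): 
    f,x0,y0=(3.5909,200,200) if c=="side" else (3.9333,120,150)
    return full(uv,f,x0,y0)
pts=[("top",(211,90),[.141,0,.0505]),("side",(108,200),[.141,0,.05]),("side",(113,280),[.141,0,.0015]),("side",(668,325),[-.124,0,.02]),("side",(322,340),[.03,.025,0]),("side",(446,357),[-.03,.025,0])]
def f(p,w): return np.ravel([proj(c,place(tcp+rot(p[2])@p[:2],p[2],np.array(L)+[0,0,z]))[0]-q(c,uv) for c,uv,L in pts if c in w])
for w in (["top","side"],["side"]):
    s=least_squares(lambda p:np.r_[f(p,w),(p[2]-yaw)*2000,p[1]*1000],[0,0,yaw]);print(s.x,np.degrees(s.x[2]),f(s.x,w).round(2))
E
python3 fit2.py
```

```text
yaw -8.975019902425574
[ 2.01033662e-05  7.45943539e-05 -1.56644161e-01] -8.975049299863372 [-1.38 -0.89  0.16 -1.86  0.85 -0.52 -0.12 -1.09 -0.73  0.53  0.52  1.07]
[ 1.03836253e-04  4.06891922e-04 -1.56625419e-01] -8.973975493984513 [ 0.04 -1.78  0.74 -0.43 -0.18 -0.98 -0.83  0.64  0.43  1.18]
```

```bash
cat > plan.py <<'E'
from h import *
import sys
def plan(which,s,F=(.463,-.070,np.radians(-1.33)),lat=0.0):
    k=np.sqrt(1+(s/200)**2); 
    if which==1: tail=np.array([5,85+s*5/200-5*k]); tip=np.array([195,-85+s*195/200+5*k])
    else: tail=np.array([5,-85+s*5/200+5*k]); tip=np.array([195,85+s*195/200-5*k])
    d=tip-tail; L=np.hypot(*d); a=np.arctan2(d[1],d[0]); u=d/L; n=np.array([-u[1],u[0]])
    W=lambda p: np.array(F[:2])*1e3+rot(F[2])@p
    print("which",which,"s",s,"dist",L.round(2),"reading",(265-L).round(2),"yaw world",np.degrees(a+F[2]).round(2))
    print("u world",rot(F[2])@u,"n",rot(F[2])@n)
    for ins in(-30,-20,0,2,5,7):
        print("tail inside by",ins,"origin world mm",W(tail+u*(124+ins)+n*lat).round(1))
    print("tail",W(tail).round(1),"tip",W(tip).round(1))
if __name__=="__main__": plan(int(sys.argv[1]),float(sys.argv[2]))
E
python3 plan.py 1 -14; python3 plan.py 2 -14
```

```text
which 1 s -14.0 dist 257.15 reading 7.85 yaw world -43.69
u world [ 0.72303853 -0.6908077 ] n [0.6908077  0.72303853]
tail inside by -30 origin world mm [537.8 -55.4]
tail inside by -20 origin world mm [545.  -62.3]
tail inside by 0 origin world mm [559.5 -76.2]
tail inside by 2 origin world mm [560.9 -77.5]
tail inside by 5 origin world mm [563.1 -79.6]
tail inside by 7 origin world mm [564.6 -81. ]
tail [469.8   9.5] tip [ 655.8 -168.1]
which 2 s -14.0 dist 240.03 reading 24.97 yaw world 36.34
u world [0.80554275 0.59253766] n [-0.59253766  0.80554275]
tail inside by -30 origin world mm [541.9 -94.7]
tail inside by -20 origin world mm [549.9 -88.8]
tail inside by 0 origin world mm [566. -77.]
tail inside by 2 origin world mm [567.6 -75.8]
tail inside by 5 origin world mm [570. -74.]
tail inside by 7 origin world mm [571.7 -72.8]
tail [ 466.1 -150.4] tip [659.5  -8.2]
```

```bash
python3 -m jog '[0,0,35,0,0,0,1, 10,-45,35,0,0,-5,1, 20,-90,35,0,0,-10,1, 30,-135,35,0,0,-15,1, 40,-180,35,0,0,-20,1]'
python3 -m jog '[7,-45,0,0,0,-5,1, 14,-90,0,0,0,-10,1, 21,-135,0,0,0,-14,1, 28,-170,0,0,0,-14.7,1, 28,-187,0,0,0,-14.7,1]'
python3 -m jog '[0,0,0,0,0,0,1, 0,0,0,0,0,0,1, 0,0,0,0,0,0,1]'
python3 grab.py side3 side 150,300,200,380;  python3 grab.py top3 top 120,280,220,430
python3 -c "
from station import state
from scipy.spatial.transform import Rotation as R
import numpy as np
s=state();M=R.from_rotvec(s['tcp_rot']).as_matrix();print(s['position'])
print('rule yaw',np.degrees(np.arctan2(M[1,1],M[0,1]))-90)"
```

```text
time: 5.5
position: [0.514, 0.1272, 0.1339]
tcp_rot: [0.398, 1.536, -0.4]
wrist_force: [1.7, 0.0, -2.8]
grip_width: 0.0136
time: 6.0
position: [0.5425, -0.061, 0.1337]
tcp_rot: [0.598, 1.488, -0.599]
wrist_force: [0.2, 1.0, -2.3]
grip_width: 0.0138
time: 6.3
position: [0.5421, -0.0571, 0.1346]
tcp_rot: [0.596, 1.489, -0.595]
wrist_force: [0.0, 0.6, -3.6]
grip_width: 0.0137
scale 3.933333333333333 off 200 150
scale 3.6875 off 220 120
[ 0.54232462 -0.05708538  0.13498296]
rule yaw -43.60122136343699
```

View pics/side3.png

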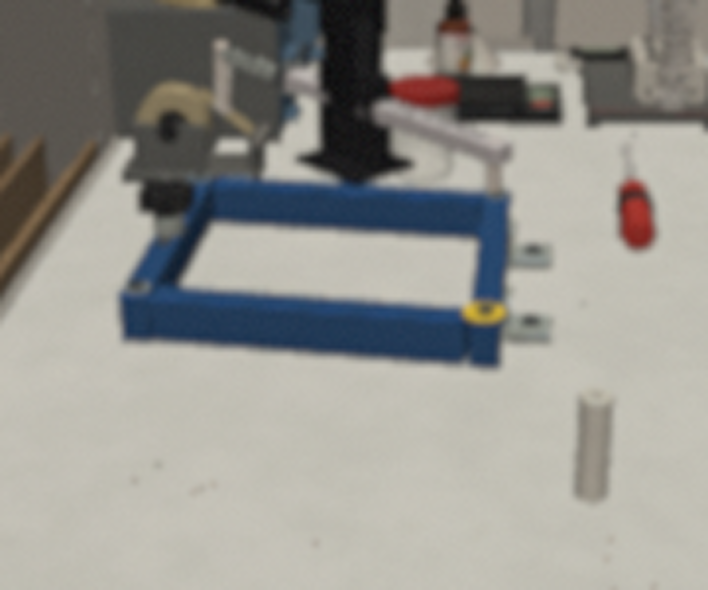

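View pics/top3.png

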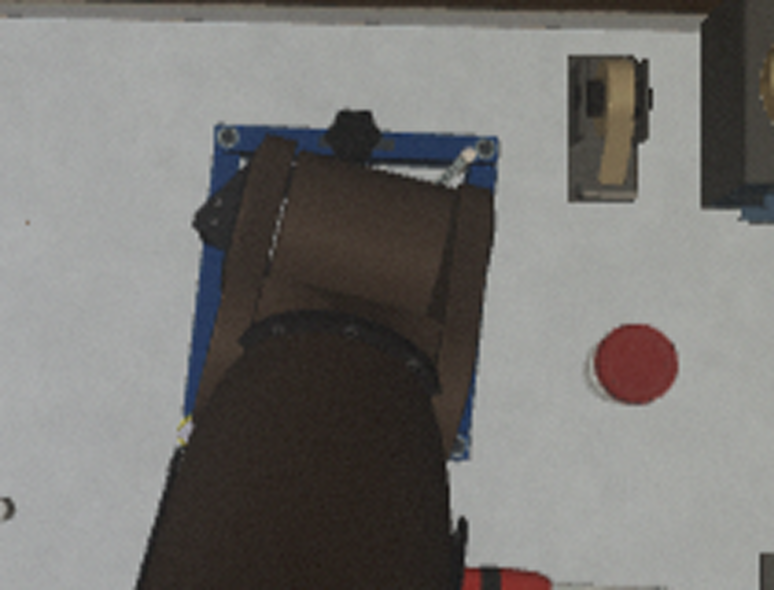

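```bash
python3 -c "
from h import *
print(proj('top',[.6444,-.1543,.146]),full((470,154),3.6875,220,120))
o=full((470,154),3.6875,220,120);print(back('top',o,.146))
print(proj('side',[.6444,-.1543,.146]),full((220,46),3.9333,200,150))
t=np.array([542.3,-57.1])-124*np.array([.7243,-.6896]);print(t,proj('side',[t[0]/1e3,t[1]/1e3,.116]),full((494,195),3.9333,200,150))
"
```

```text
[[346.09731086 160.97467122]] [347.09322034 161.39830508]
[ 0.64338557 -0.15678586]
[[255.97521264 160.21418738]] [255.55979712 161.32213409]
[452.4868  28.4104] [[325.41060221 197.05746079]] [325.22140442 199.20381105]
```

```bash
python3 -m jog '[0,0,-25,0,0,0,1, 0,0,-50,0,0,0,1, 0,0,-70,0,0,0,1, 0,0,-74,0,0,0,1, 0,0,-74,0,0,0,1]'
python3 grab.py side4 side 170,280,220,370;
```

```text
time: 6.9
position: [0.5424, -0.0576, 0.061]
tcp_rot: [0.596, 1.488, -0.596]
wrist_force: [-0.4, 0.2, -2.0]
grip_width: 0.0138
scale 5.266666666666667 off 220 170
```

View pics/side4.png

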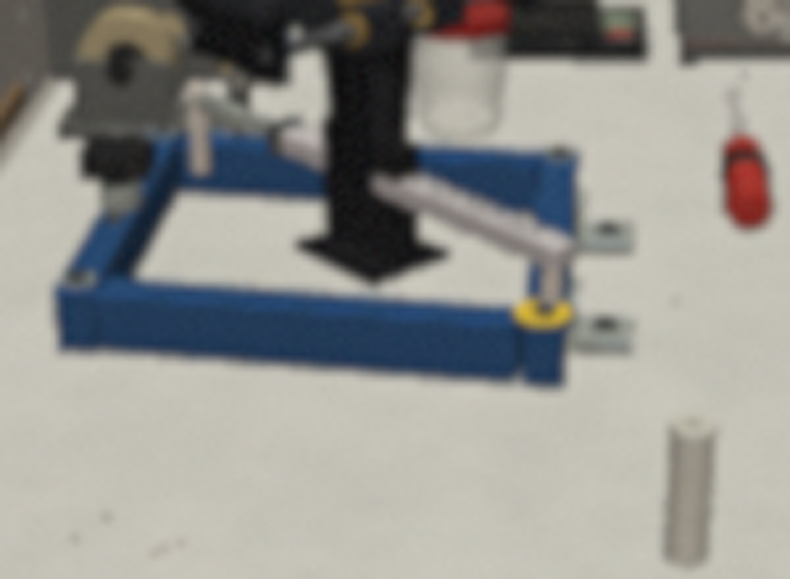

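The tip pin at (200,165) stands inside the far right corner, and the tail pin at (550,295) hangs over the yellow dot. I'll push it in slowly.

```bash
python3 -m jog '[4,-4,0,0,0,0,1, 8,-8,0,0,0,0,1, 12,-11,0,0,0,0,1, 14,-13.5,0,0,0,0,1, 15.5,-15,0,0,0,0,1]'
python3 -m jog '[2,-2,0,0,0,0,1, 4,-4,0,0,0,0,1, 6,-6,0,0,0,0,1,6,-6,0,0,0,0,1]'
python3 grab.py side5 side 170,280,220,370;
```

```text
time: 7.45
position: [0.5576, -0.0732, 0.0612]
tcp_rot: [0.596, 1.488, -0.596]
wrist_force: [-3.5, 2.8, -0.6]
grip_width: 0.0137
time: 7.85
position: [0.5637, -0.0791, 0.0611]
tcp_rot: [0.596, 1.488, -0.596]
wrist_force: [-3.7, 2.9, -0.0]
grip_width: 0.0139
scale 5.266666666666667 off 220 170
```

View pics/side5.png

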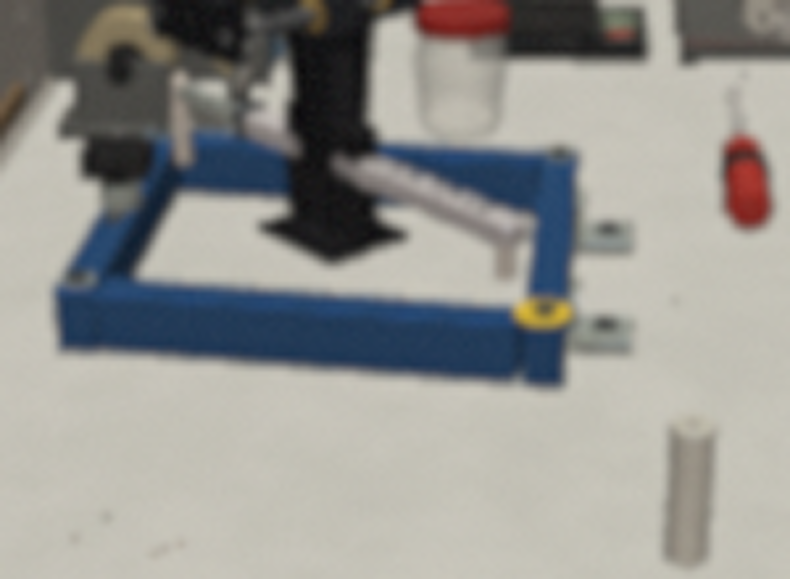

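```bash
python3 -m jog '[0,0,-6,0,0,0,1, 0,0,-12,0,0,0,1, 0,0,-17,0,0,0,1, 0,0,-20.5,0,0,0,1,0,0,-20.5,0,0,0,1]'
python3 grab.py side6 side 170,280,220,370;
```

```text
time: 8.4
position: [0.5636, -0.079, 0.04]
tcp_rot: [0.596, 1.489, -0.596]
wrist_force: [-4.2, 4.1, -4.2]
grip_width: 0.0134
scale 5.266666666666667 off 220 170
```

View pics/side6.png

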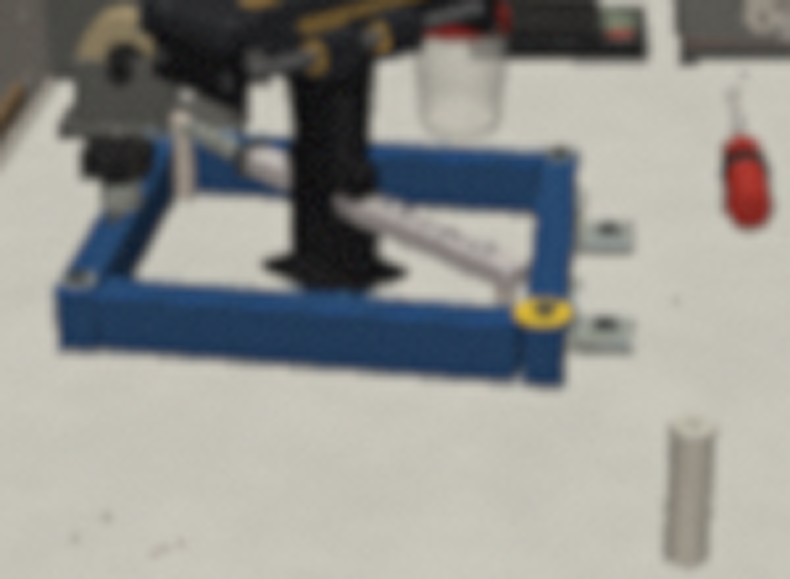

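```bash
python3 -m jog '[-1,1,-0.3,0,0,0,1, -2,2,-0.6,0,0,0,1, -2,2,-0.6,0,0,0,1, -2,2,-0.6,0,0,0,0.5, -2,2,-0.6,0,0,0,0.5]'
python3 -m jog '[0,0,0,0,0,0,0.5, 0,0,0,0,0,0,0.5, 0,0,0,0,0,0,0.5]'
python3 -m jog '[0,0,40,0,0,0,0.5, 0,0,85,0,0,0,0.5, -40,30,120,0,0,0,0.5, -80,60,150,0,0,0,0.5, -120,90,170,0,0,0,0.5]'
python3 -m jog '[-45,45,0,0,0,0,0.5, -80,90,0,0,0,0,0.5]'
python3 grab.py top7 top 140,260,250,370 3;python3 grab.py side7 side 170,280,220,370 2
```

```text
time: 8.95
position: [0.5632, -0.0776, 0.0409]
tcp_rot: [0.596, 1.484, -0.595]
wrist_force: [0.1, -1.2, 1.1]
grip_width: 0.0253
time: 9.25
position: [0.5622, -0.0773, 0.0403]
tcp_rot: [0.596, 1.487, -0.596]
wrist_force: [-0.4, 0.1, 0.8]
grip_width: 0.0458
time: 9.75
position: [0.4578, 0.0008, 0.202]
tcp_rot: [0.597, 1.486, -0.596]
wrist_force: [0.1, -0.3, -0.1]
grip_width: 0.0473
time: 9.95
position: [0.3902, 0.075, 0.2013]
tcp_rot: [0.598, 1.485, -0.596]
wrist_force: [0.7, 0.8, 0.6]
grip_width: 0.0474
scale 4.916666666666667 off 250 140
scale 5.266666666666667 off 220 170
```

View pics/top7.png

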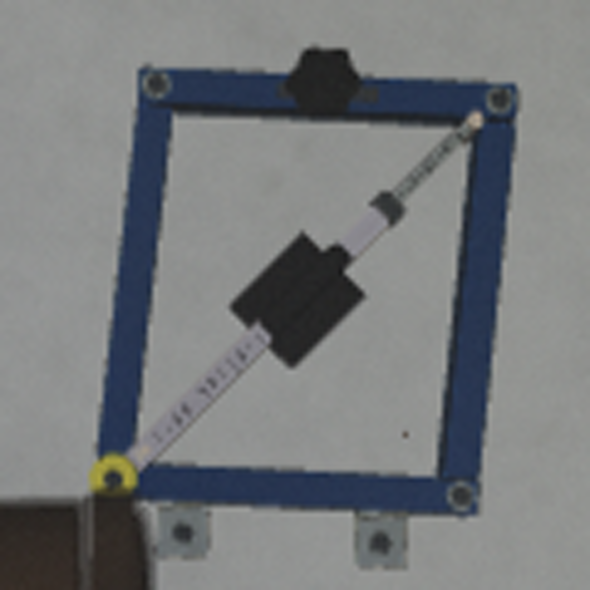

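View pics/side7.png

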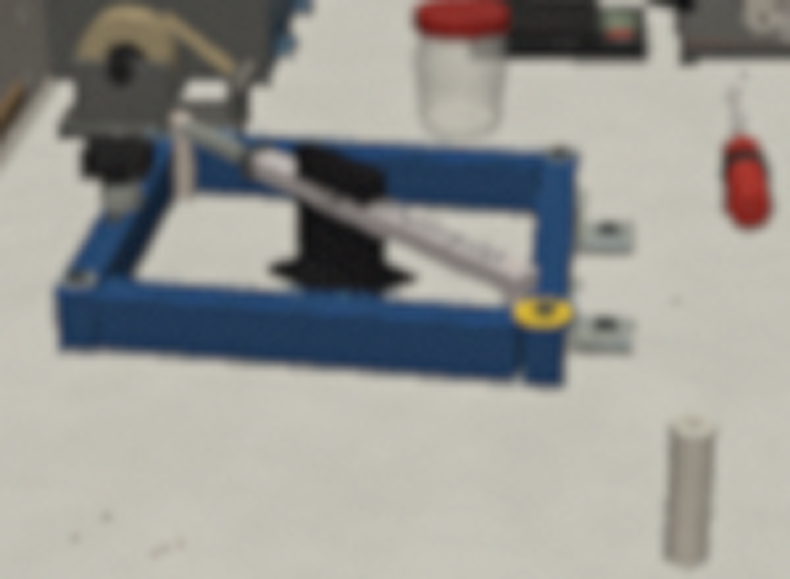

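```bash
python3 -m jog '[0,45,0,0,0,0,0.5, 0,90,0,0,0,0,0.5, 0,90,0,0,0,0,0.5]'
python3 grab.py top8 top 145,255,260,370 8; python3 grab.py side8 side 185,240,245,330 4
```

```text
time: 10.5
position: [0.3928, 0.1671, 0.2004]
tcp_rot: [0.595, 1.487, -0.594]
wrist_force: [0.1, -0.2, 0.1]
grip_width: 0.0477
scale 5.363636363636363 off 260 145
scale 9.294117647058824 off 245 185
```

View pics/top8.png

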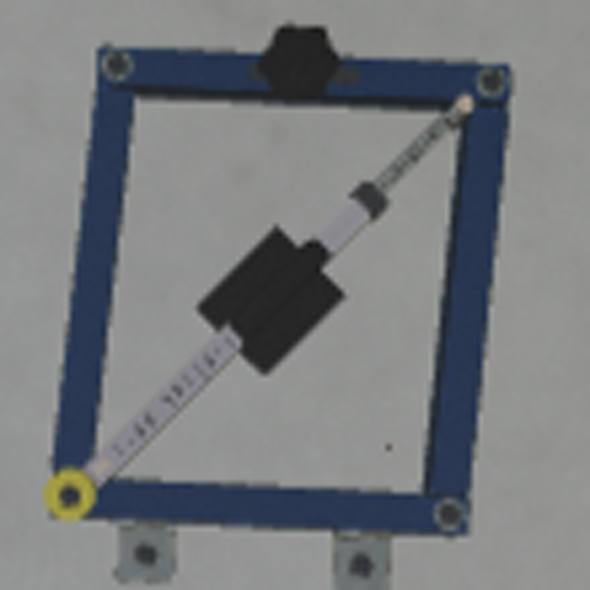

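View pics/side8.png

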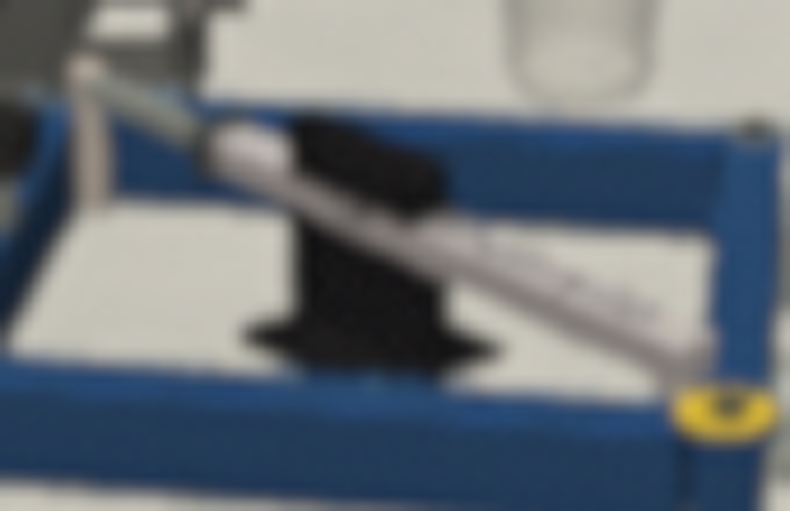

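```bash
cat > fitf.py <<'E'
from h import *
import cv2
B=np.array([[-10,95],[-10,-95],[210,95],[210,-95]],float)
def fitf(uvs):
    def f(p):
        L=np.c_[B,np.full(4,35.)]; L[2:,1]+=p[3]*1e3
        return (proj("top",place(p[:2],p[2],L/1e3))-uvs).ravel()
    s=least_squares(f,[.46,-.07,0,-.01]);print("frame",s.x.round(5),"yaw",np.degrees(s.x[2]).round(3),"res",f(s.x).round(2)); return s.x
def bolts(im,seeds):
    g=cv2.cvtColor(im,cv2.COLOR_BGR2GRAY); G=cv2.resize(g,None,fx=8,fy=8,interpolation=cv2.INTER_CUBIC); out=[]
    for u,v in seeds:
        x,y=int((u+.5)*8),int((v+.5)*8); w=G[y-30:y+30,x-30:x+30]
        out.append((u,v))
    return np.array(out)
if __name__=="__main__":
    F=lambda *a: full(a,5.363636,260,145)
    p=fitf(np.array([F(69,495),F(451,514),F(118,65),F(491,80)]))
    tip,tail=back("top",F(466,103),.0505),back("top",F(101,466),.0505)
    print("dist",np.hypot(*(tip-tail))*1e3,"tip",rot(p[2]).T@(tip-p[:2]),"tail",rot(p[2]).T@(tail-p[:2]))
E
python3 fitf.py
```

```text
frame [ 0.46249 -0.07111 -0.02242 -0.01391] yaw -1.284 res [ 0.22  0.13 -0.22 -0.12 -0.14 -0.13  0.14  0.12]
dist 258.0169133479763 tip [ 0.19498055 -0.09404236] tail [0.00486918 0.08040074]
```

```bash
python3 -m jog '[28,-40,0,0,0,0,0.4, 56,-80,0,0,0,0,0.4, 84,-120,0,0,0,0,0.4, 112,-160,0,0,0,0,0.4, 140,-200,0,0,0,0,0.4]'
python3 -m jog '[27,-42,0,0,0,0,0.4, 27,-42,0,0,0,0,0.4]'
python3 -m jog '[0,0,0,0,0,0,0.4]'
```

```text
time: 11.6
position: [0.5325, -0.0376, 0.2007]
tcp_rot: [0.596, 1.487, -0.596]
wrist_force: [1.0, 0.7, 0.4]
grip_width: 0.057
time: 11.8
position: [0.5611, -0.0822, 0.2001]
tcp_rot: [0.599, 1.485, -0.599]
wrist_force: [-0.1, 0.5, -0.4]
grip_width: 0.0567
time: 11.9
position: [0.5586, -0.0785, 0.2]
tcp_rot: [0.598, 1.488, -0.598]
wrist_force: [-0.3, 1.5, -0.2]
grip_width: 0.0571
```

```bash
python3 -m jog '[1,2,-45,0,0,0,0.4, 1,2.5,-90,0,0,0,0.4, 1,2.5,-125,0,0,0,0.4, 1,2.5,-125,0,0,0,0.4]'
python3 grab.py side9 side 170,280,220,370
```

```text
time: 12.3
position: [0.5571, -0.0735, 0.0723]
tcp_rot: [0.595, 1.495, -0.596]
wrist_force: [0.4, -0.5, -0.1]
grip_width: 0.0571
scale 5.266666666666667 off 220 170
```

View pics/side9.png

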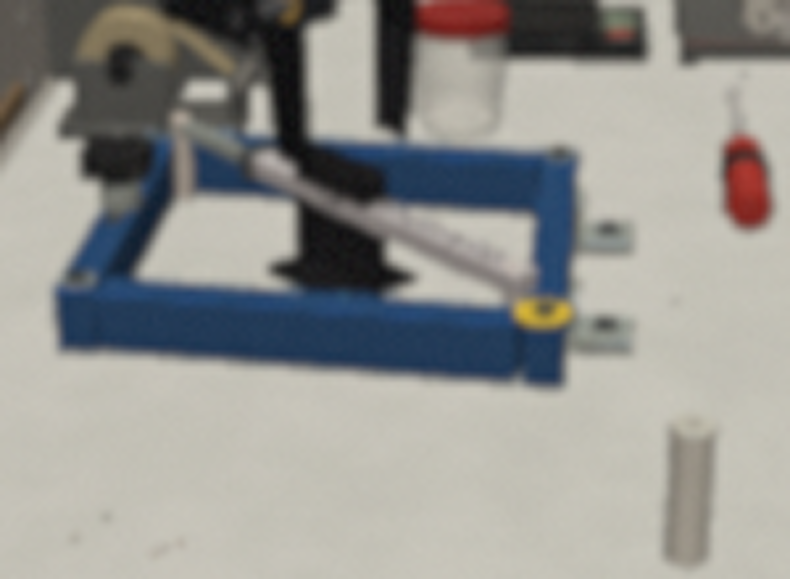

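The picture shows the fingers either side of the plate, at (285,110) and (392,80). I'll go down and grip lightly.

```bash
python3 -m jog '[0,0,-20,0,0,0,0.4, 0,0,-36,0,0,0,0.4, 0,0,-36,0,0,0,0.4]' 12
python3 -m jog '[0,0,0,0,0,0,1, 0,0,0,0,0,0,1, 0,0,0,0,0,0,1, 0,0,0,0,0,0,1, 0,0,0,0,0,0,1]' 12
python3 -m jog '[0,0,0,0,0,0,1, 0,0,0,0,0,0,1, 0,0,0,0,0,0,1, 0,0,0,0,0,0,1]' 12
```

```text
time: 12.65
position: [0.5597, -0.0746, 0.0405]
tcp_rot: [0.596, 1.487, -0.595]
wrist_force: [-0.1, -0.1, -0.4]
grip_width: 0.057
time: 13.15
position: [0.5598, -0.0751, 0.04]
tcp_rot: [0.596, 1.487, -0.596]
wrist_force: [-0.6, 0.0, 1.4]
grip_width: 0.0224
time: 13.55
position: [0.5596, -0.0752, 0.0397]
tcp_rot: [0.596, 1.487, -0.596]
wrist_force: [-2.0, -1.0, 3.5]
grip_width: 0.0138
```

```bash
python3 -m jog '[1.5,-1.5,0,0,0,0,1, 3,-3,0,0,0,0,1, 3,-3,0,0,0,0,1, 3,-3,10,0,0,0,1, 3,-3,21,0,0,0,1]' 30
python3 -m jog '[0,0,2,0,0,0,1, -6,6,2,0,0,0,1, -14,13,2,0,0,0,1, -20,19,2,0,0,0,1, -20,19,2,0,0,0,1]' 30
```

```text
time: 14.05
position: [0.5617, -0.0775, 0.0605]
tcp_rot: [0.596, 1.491, -0.596]
wrist_force: [-2.2, 3.5, -4.7]
grip_width: 0.0137
time: 14.55
position: [0.5418, -0.0582, 0.0626]
tcp_rot: [0.595, 1.488, -0.595]
wrist_force: [-0.3, 0.0, -3.0]
grip_width: 0.014
```

```bash
python3 -m jog '[0,0,40,0,0,0,1, 0,0,73,0,0,0,1, -1,-8,73,0,0,8,1, -2,-16,73,0,0,16,1, -3,-24,73,0,0,24,1]'
python3 -m jog '[-1,-4,0,0,0,8,1, -2,-8,0,0,0,16,1, -2,-12,0,0,0,24,1, -2,-17,0,0,0,32,1, -2,-17,0,0,0,40,1]'
python3 -m jog '[0,0,0,0,0,8,1, 0,0,0,0,0,15.9,1, 0,0,0,0,0,15.9,1]'
python3 -m jog '[0,0,0,0,0,0,1, 0,0,0,0,0,0,1]'
python3 -c "
from station import state
from scipy.spatial.transform import Rotation as R
import numpy as np
s=state();M=R.from_rotvec(s['tcp_rot']).as_matrix();print(s['position'],s['q'])
print('rule yaw',np.degrees(np.arctan2(M[1,1],M[0,1]))-90)"
python3 grab.py side10 side 150,280,200,370; python3 grab.py top10 top 120,280,220,430
```

```text
time: 15.05
position: [0.5399, -0.0834, 0.136]
tcp_rot: [0.265, 1.553, -0.265]
wrist_force: [-0.7, 0.3, -3.1]
grip_width: 0.0137
time: 15.55
position: [0.5379, -0.1007, 0.1356]
tcp_rot: [-0.283, 1.552, 0.282]
wrist_force: [-0.4, 0.2, -3.6]
grip_width: 0.0136
time: 15.85
position: [0.5378, -0.1002, 0.1356]
tcp_rot: [-0.497, 1.513, 0.497]
wrist_force: [-0.0, 0.7, -3.4]
grip_width: 0.0139
time: 16.05
position: [0.5377, -0.1001, 0.1356]
tcp_rot: [-0.493, 1.514, 0.493]
wrist_force: [0.4, -0.5, -2.1]
grip_width: 0.0139
[ 0.53772786 -0.10010722  0.13559807] [-3.04856460e-01  4.78090522e-01  1.83738455e+00  5.55468767e-05
  8.26105938e-01 -2.50479258e+00]
rule yaw 36.044897736083215
scale 4.538461538461538 off 200 150
scale 3.6875 off 220 120
```

View pics/side10.png

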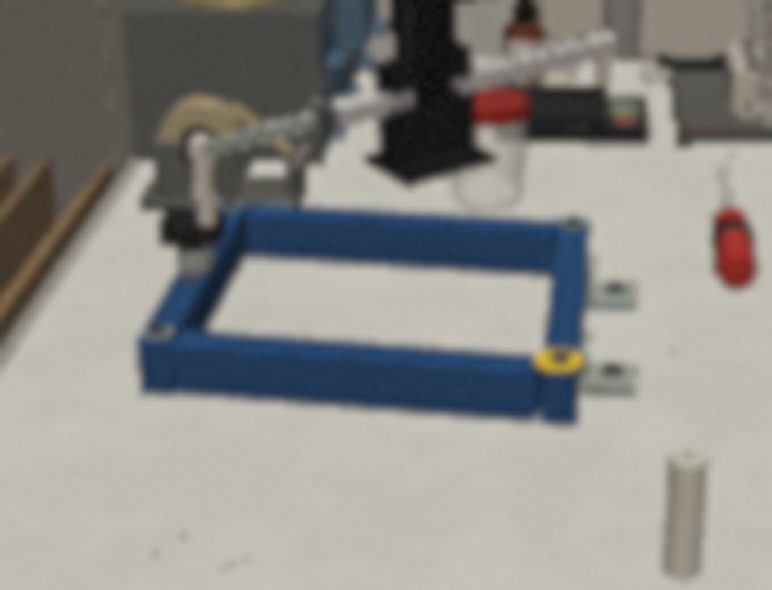

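View pics/top10.png

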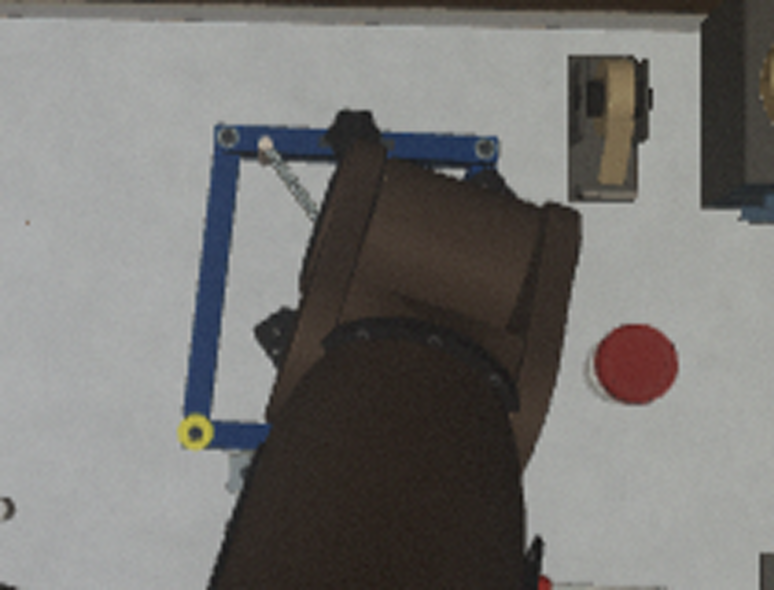

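```bash
python3 -m jog '[0,0,-25,0,0,0.3,1, 0,0,-50,0,0,0.3,1, 0,0,-70,0,0,0.3,1, 0,0,-74.5,0,0,0.3,1, 0,0,-74.5,0,0,0.3,1]'
python3 grab.py side11 side 170,280,220,370;
```

```text
time: 16.65
position: [0.5376, -0.1001, 0.0609]
tcp_rot: [-0.498, 1.514, 0.499]
wrist_force: [0.6, -1.2, -3.0]
grip_width: 0.014
scale 5.266666666666667 off 220 170
```

View pics/side11.png

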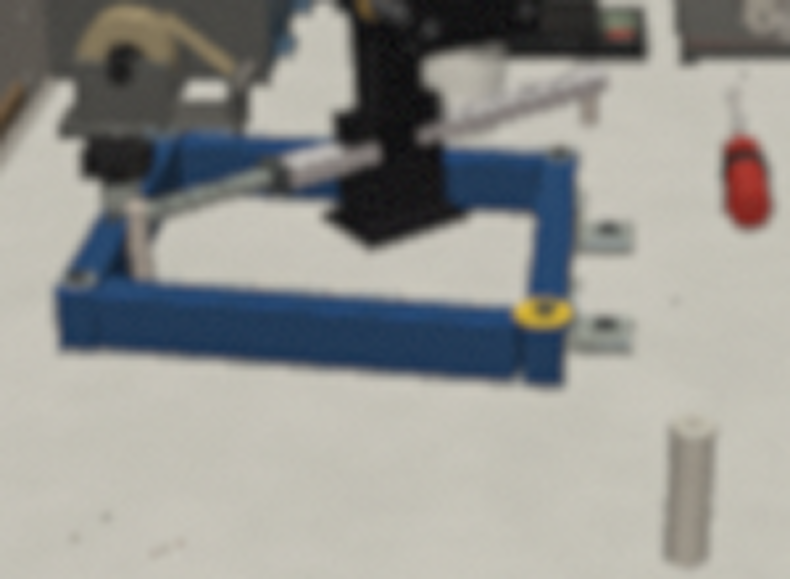

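The tip pin at (140,255) is inside the far left corner and the tail pin at (590,110) is still above the near rail. I'll push it in.

```bash
python3 -m jog '[4,3,0,0,0,0,1, 8,6,0,0,0,0,1, 11,8,0,0,0,0,1, 14,10.3,0,0,0,0,1, 16,11.8,0,0,0,0,1]'
python3 -m jog '[4,3,0,0,0,0,1, 8,6,0,0,0,0,1, 12,8.8,0,0,0,0,1, 15,11,0,0,0,0,1]'
python3 -m jog '[1,0.8,0,0,0,0,1, 2,1.5,0,0,0,0,1, 2,1.5,0,0,0,0,1]'
python3 grab.py side12 side 170,280,220,370;
```

```text
time: 17.2
position: [0.5532, -0.088, 0.0611]
tcp_rot: [-0.499, 1.514, 0.5]
wrist_force: [-5.2, -1.7, -1.8]
grip_width: 0.0141
time: 17.6
position: [0.5676, -0.0771, 0.0606]
tcp_rot: [-0.499, 1.516, 0.501]
wrist_force: [-7.5, -2.9, -2.4]
grip_width: 0.0139
time: 17.9
position: [0.5696, -0.0756, 0.0606]
tcp_rot: [-0.499, 1.515, 0.501]
wrist_force: [-6.0, -2.2, -4.8]
grip_width: 0.0145
scale 5.266666666666667 off 220 170
```

View pics/side12.png

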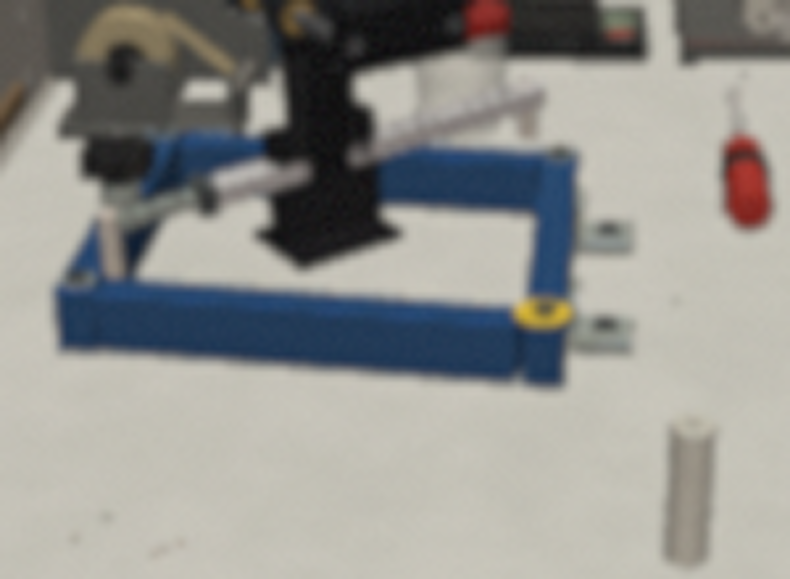

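```bash
python3 -m jog '[0.3,1.2,0,0,0,0,1, 0.6,2.2,0,0,0,0,1, 0.6,2.2,0,0,0,0,1]'
python3 grab.py side13 side 170,280,220,370; python3 grab.py top13 top 120,280,220,430
```

```text
time: 18.25
position: [0.5706, -0.0738, 0.0608]
tcp_rot: [-0.499, 1.514, 0.5]
wrist_force: [-4.1, -4.0, -4.9]
grip_width: 0.0139
scale 5.266666666666667 off 220 170
scale 3.6875 off 220 120
```

View pics/top13.png

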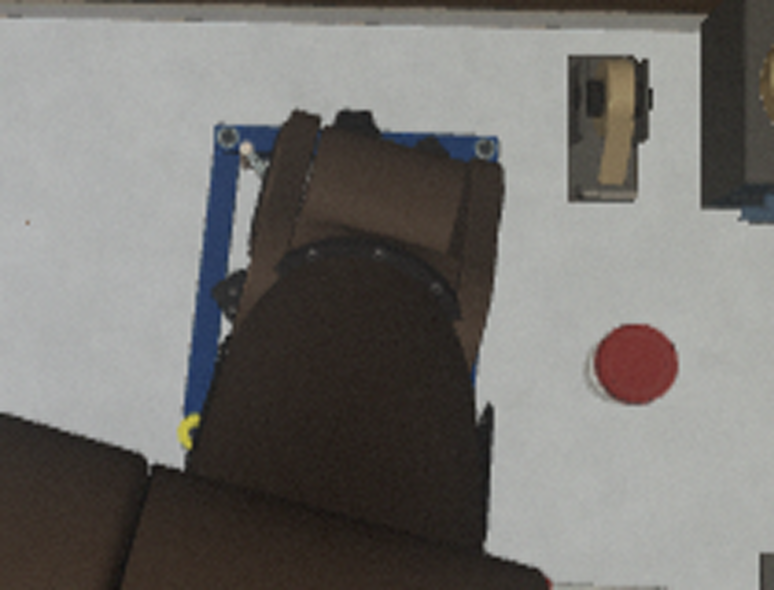

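View pics/side13.png

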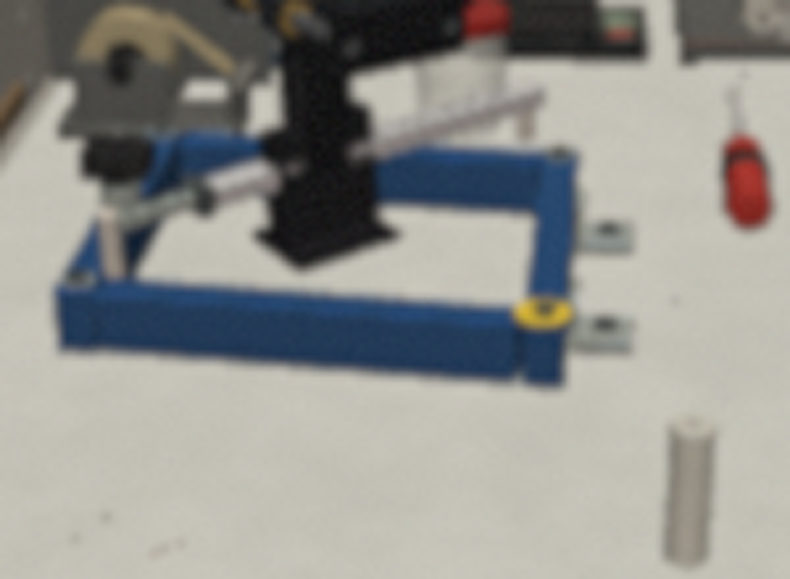

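```bash
python3 -m jog '[1,0.8,0,0,0,0,1, 1,0.8,-4,0,0,0,1, 1,0.8,-8,0,0,0,1, 1,0.8,-10,0,0,0,1]'
python3 -m jog '[0,0,-4,0,0,0,1, 0,0,-8,0,0,0,1, 0,0,-10.5,0,0,0,1, 0,0,-10.5,0,0,0,1]'
python3 grab.py side14 side 170,280,220,370
```

```text
time: 18.75
position: [0.5719, -0.0731, 0.051]
tcp_rot: [-0.499, 1.514, 0.499]
wrist_force: [-4.3, -5.1, -0.0]
grip_width: 0.0141
time: 19.15
position: [0.5721, -0.073, 0.0406]
tcp_rot: [-0.499, 1.513, 0.499]
wrist_force: [-5.0, -2.9, 0.6]
grip_width: 0.0136
scale 5.266666666666667 off 220 170
```

View pics/side14.png

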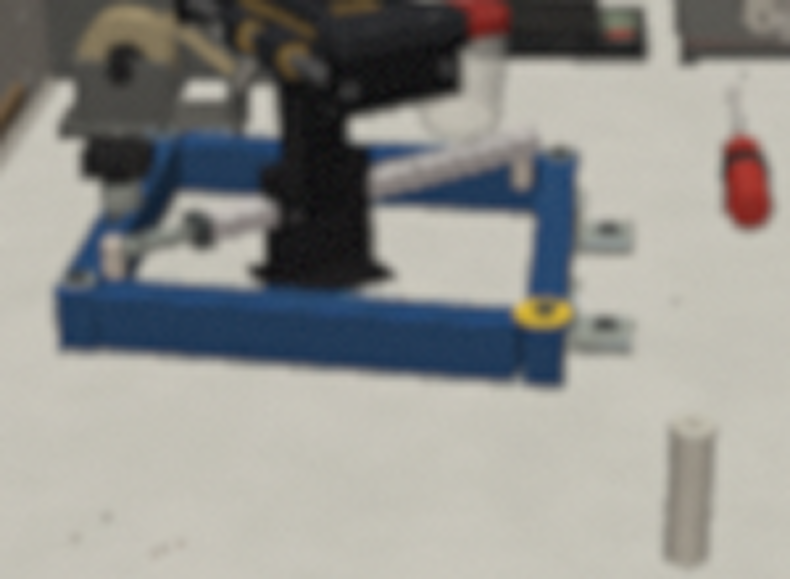

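```bash
python3 -m jog '[-1.4,-1,-0.4,0,0,0,1, -2.8,-2,-0.8,0,0,0,1, -2.8,-2,-0.8,0,0,0,1, -2.8,-2,-0.8,0,0,0,0.5, -2.8,-2,-0.8,0,0,0,0.5]'
python3 -m jog '[0,0,0,0,0,0,0.5, 0,0,0,0,0,0,0.5, 0,0,0,0,0,0,0.5]'
python3 -m jog '[0,0,40,0,0,0,0.5, 0,0,85,0,0,0,0.5, -40,30,115,0,0,-8,0.5, -75,65,125,0,0,-16,0.5, -105,100,125,0,0,-24,0.5]'
python3 -m jog '[-35,35,0,0,0,-8,0.5, -60,75,0,0,0,-13.6,0.5, -60,120,0,0,0,-13.6,0.5,-60,165,0,0,0,-13.6,0.5,-60,165,0,0,0,-13.6,0.5]'
python3 grab.py top15 top 145,255,260,370 8; python3 grab.py side15 side 185,240,245,330 4
```

```text
time: 19.7
position: [0.5701, -0.0748, 0.0401]
tcp_rot: [-0.499, 1.511, 0.498]
wrist_force: [-0.2, -0.3, 0.1]
grip_width: 0.025
time: 20.0
position: [0.5696, -0.0747, 0.0398]
tcp_rot: [-0.499, 1.512, 0.499]
wrist_force: [0.4, -0.3, 0.4]
grip_width: 0.0458
time: 20.5
position: [0.4665, 0.0225, 0.1662]
tcp_rot: [-0.166, 1.561, 0.166]
wrist_force: [0.6, 0.8, 0.1]
grip_width: 0.0475
time: 21.0
position: [0.4069, 0.191, 0.1649]
tcp_rot: [0.012, 1.57, -0.01]
wrist_force: [-0.5, 0.6, -0.2]
grip_width: 0.0475
scale 5.363636363636363 off 260 145
scale 9.294117647058824 off 245 185
```

View pics/top15.png

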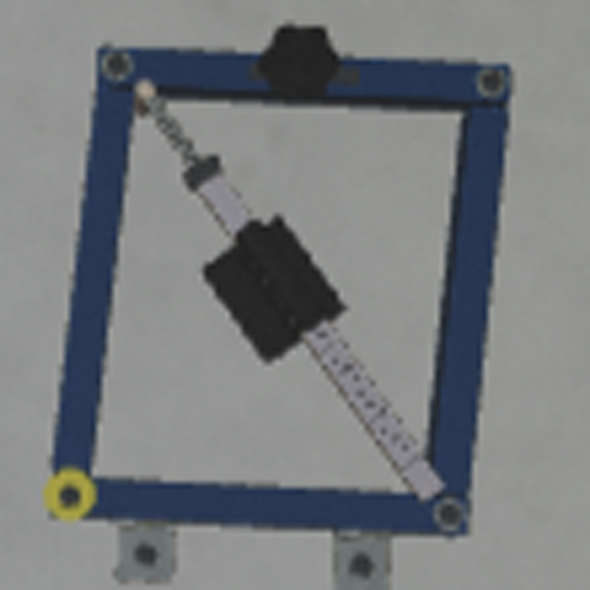

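View pics/side15.png

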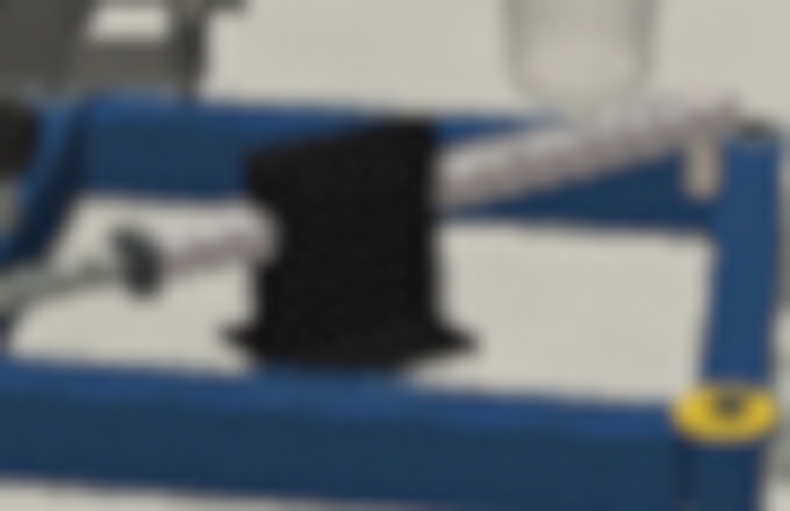

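```bash
cat > r2.py <<'E'
from fitf import *
import sys
F=lambda *a: full(a,5.363636,260,145)
p=fitf(np.array([F(69,495),F(451,514),F(118,65),F(491,80)]))
for tp,tl in (((466,103),(101,466)),((146,89),(429,487))):
    tip,tail=back("top",F(*tp),.0505),back("top",F(*tl),.0505)
    print("dist",np.hypot(*(tip-tail))*1e3,"tip",rot(p[2]).T@(tip-p[:2]),"tail",rot(p[2]).T@(tail-p[:2]))
kn=back("top",F(297,62),.067); print("knob",kn,rot(p[2]).T@(kn-p[:2]))
E
python3 r2.py; python3 -c "
from h import *
" ; python3 - <<'E'
from station import state
from scipy.spatial.transform import Rotation as R
import numpy as np
s=state();M=R.from_rotvec(s['tcp_rot']).as_matrix();print(s['position'],'jaw',np.degrees(np.arctan2(M[1,1],M[0,1])))
E
```

```text
frame [ 0.46249 -0.07111 -0.02242 -0.01391] yaw -1.284 res [ 0.22  0.13 -0.22 -0.12 -0.14 -0.13  0.14  0.12]
dist 258.0169133479763 tip [ 0.19498055 -0.09404236] tail [0.00486918 0.08040074]
dist 243.41545798254498 tip [0.19497026 0.06628939] tail [ 0.00199619 -0.08207534]
knob [ 0.67093493 -0.0832801 ] [ 0.20866078 -0.00749419]
[0.40736177 0.18666063 0.16468785] jaw 88.87247500006255
```

```bash
python3 -m jog '[33,-33,0,0,0,0,0.35, 66,-67,0,0,0,0,0.35, 99,-100,0,0,0,0,0.35, 132,-134,0,0,0,0,0.35, 165,-167,0,0,0,0,0.35]'
python3 -m jog '[33,-33,0,0,0,0,0.35, 66,-67,0,0,0,0,0.35, 100,-101,0,0,0,0,0.35, 100,-101,0,0,0,0,0.35]'
python3 -m jog '[0,0,-40,0,0,0,0.35, 0,0,-60,0,0,0,0.35, 0,0,-60,0,0,0,0.35]'
python3 grab.py side16 side 150,260,200,350; python3 grab.py top16 top 120,280,220,430
```

```text
time: 22.1
position: [0.5734, 0.0182, 0.1647]
tcp_rot: [0.015, 1.571, -0.015]
wrist_force: [-0.2, -0.4, -0.8]
grip_width: 0.0617
time: 22.5
position: [0.6749, -0.0853, 0.1637]
tcp_rot: [0.017, 1.57, -0.018]
wrist_force: [-0.3, -0.1, -1.6]
grip_width: 0.0619
time: 22.8
position: [0.6705, -0.0805, 0.1017]
tcp_rot: [0.016, 1.576, -0.014]
wrist_force: [-0.0, -0.0, 0.0]
grip_width: 0.0619
scale 5.266666666666667 off 200 150
scale 3.6875 off 220 120
```

View pics/side16.png

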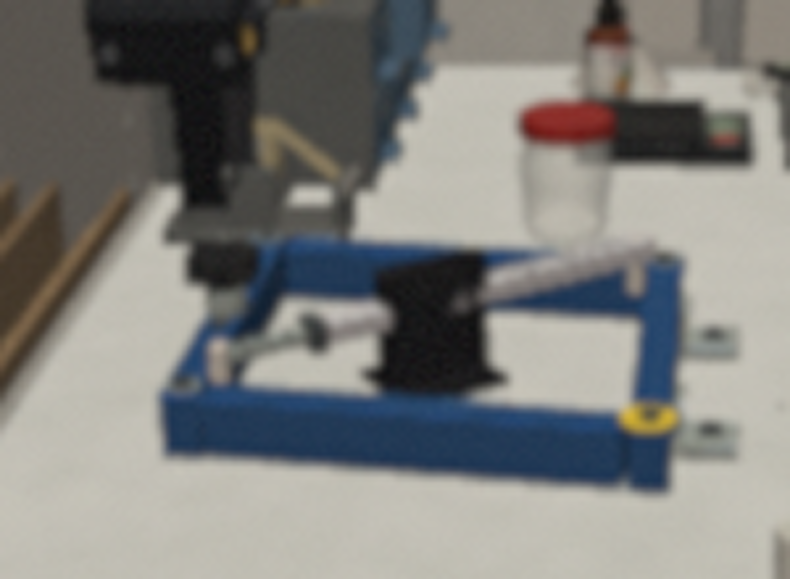

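View pics/top16.png

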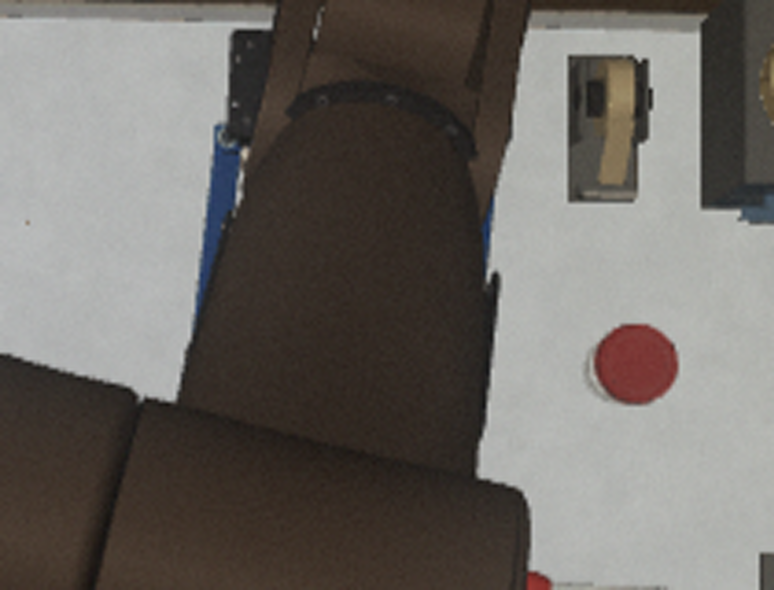

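```bash
python3 -c "
from h import *
print(proj('side',[.6715,-.044,.1025]),full((207,205),5.2667,200,150))
for x in(.668,.672,.676): print(x,proj('side',[x,-.081,.060]),full((221,263),5.2667,200,150))
"
```

```text
[[238.59917039 189.32133056]] [238.89848482 188.51874039]
0.668 [[243.97802484 199.34929659]] [241.55669584 199.53132892]
0.672 [[242.49844421 199.31438738]] [241.55669584 199.53132892]
0.676 [[241.0200702  199.27950663]] [241.55669584 199.53132892]
```

```bash
python3 -m jog '[1.5,0,-30,0,0,0,0.35, 1.5,0,-50,0,0,0,0.35, 1.5,0,-62,0,0,0,0.35, 1.5,0,-62,0,0,0,0.35]'
python3 -m jog '[0,0,0,0,0,0,0.7, 0,0,0,0,0,0,0.7, 0,0,0,0,0,0,0.7, 0,0,0,0,0,0,0.7, 0,0,0,0,0,0,0.7]' 30
python3 -c "
from station import state
s=state();print(s['position'],s['grip_width'],s['wrist_force'],s['time'])"
```

```text
time: 23.3
position: [0.6736, -0.0808, 0.0424]
tcp_rot: [0.015, 1.572, -0.014]
wrist_force: [0.3, 0.1, 0.4]
grip_width: 0.0614
time: 23.8
position: [0.6743, -0.0816, 0.0439]
tcp_rot: [0.014, 1.569, -0.015]
wrist_force: [-0.7, -3.7, 6.6]
grip_width: 0.0391
[ 0.67432977 -0.08161146  0.04385469] 0.03907801409149004 [-0.71899439 -3.7155496   6.62235873] 23.8
```

```bash
python3 -m jog '[0,1.5,0,0,0,0,0.7, 0.1,3,0,0,0,0,0.7, 0.1,4.5,0,0,0,0,0.7, 0.1,6,0,0,0,0,0.7, 0.2,7.5,0,0,0,0,0.7]'
python3 -m jog '[0,1.5,0,0,0,0,0.7, 0.1,3,0,0,0,0,0.7, 0.1,4.5,0,0,0,0,0.7, 0.1,5.5,0,0,0,0,0.7, 0.1,5.5,0,0,0,0,0.7]'
python3 -c "
from station import state
s=state();print(s['position'],s['grip_width'],s['wrist_force'],s['time'])"
```

```text
time: 24.3
position: [0.6745, -0.0743, 0.0439]
tcp_rot: [0.014, 1.569, -0.016]
wrist_force: [-1.1, -6.4, 6.6]
grip_width: 0.0393
time: 24.8
position: [0.6746, -0.0686, 0.0438]
tcp_rot: [0.014, 1.569, -0.016]
wrist_force: [-0.1, -4.4, 6.5]
grip_width: 0.0389
[ 0.67462207 -0.06864472  0.04384018] 0.03892232242797253 [-0.11608319 -4.42264833  6.457058  ] 24.8
```

```bash
python3 -m jog '[0,0,0,0,0,0,0.35, 0,0,0,0,0,0,0.35, 0,0,0,0,0,0,0.35, 0,0,0,0,0,0,0.35]'
python3 -m jog '[0,0,40,0,0,0,0.35, 0,0,85,0,0,0,0.35, -25,40,120,0,0,0,0.35, -55,80,120,0,0,0,0.35, -85,120,120,0,0,0,0.35]'
python3 -m jog '[-33,33,0,0,0,0,0.35, -66,66,0,0,0,0,0.35, -100,100,0,0,0,0,0.35, -130,130,0,0,0,0,0.35, -130,130,0,0,0,0,0.35]'
python3 grab.py top17 top 145,255,260,370 8; python3 grab.py side17 side 185,240,240,330 4
```

```text
time: 25.2
position: [0.674, -0.0677, 0.0425]
tcp_rot: [0.015, 1.571, -0.014]
wrist_force: [-0.6, -0.0, -0.4]
grip_width: 0.0606
time: 25.7
position: [0.5927, 0.0473, 0.1638]
tcp_rot: [0.016, 1.568, -0.015]
wrist_force: [0.9, 0.4, 0.5]
grip_width: 0.0618
time: 26.2
position: [0.46, 0.1788, 0.1628]
tcp_rot: [0.012, 1.572, -0.012]
wrist_force: [0.5, -0.4, -0.6]
grip_width: 0.0617
scale 5.363636363636363 off 260 145
scale 8.777777777777779 off 240 185
```

View pics/top17.png

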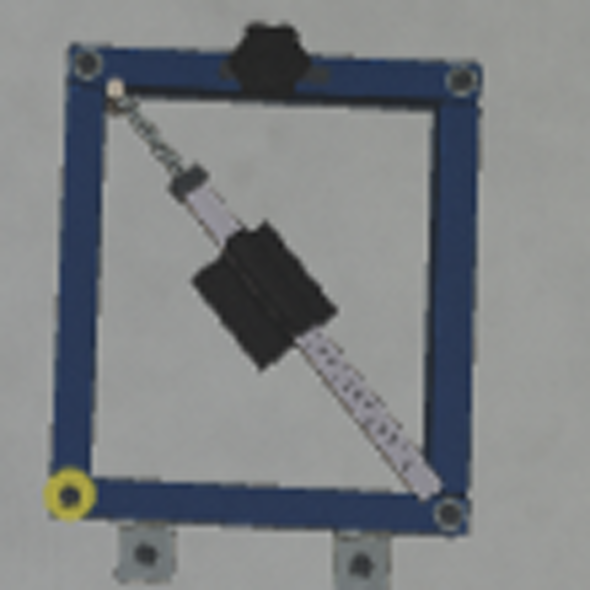

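View pics/side17.png

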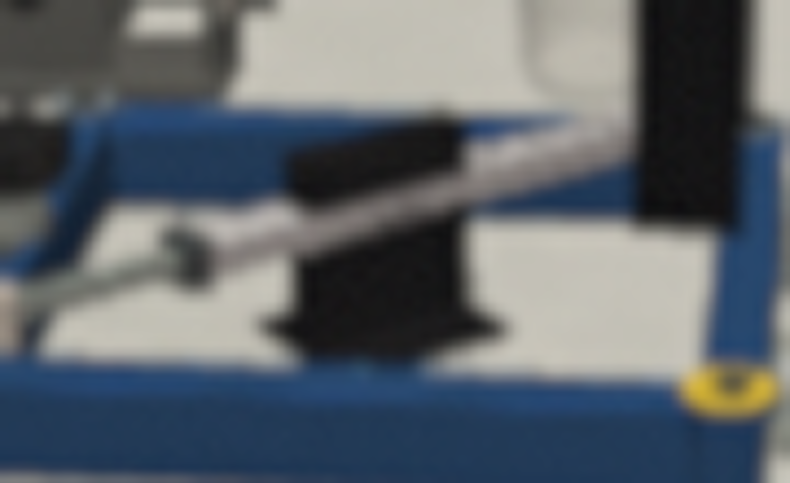

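```bash
cat > meas.py <<'E'
from fitf import *
import sys
a=cv2.cvtColor(cv2.imread("pics/top8_full.png"),cv2.COLOR_BGR2GRAY).astype(np.float32)
def bolt(im,uv,r=4):
    # radial symmetric: weighted centroid of dark bolt + bright ring via symmetry maximisation
    g=cv2.cvtColor(im,cv2.COLOR_BGR2GRAY).astype(np.float32)
    best=None
    from scipy.ndimage import map_coordinates
    t=np.linspace(0,2*np.pi,24,endpoint=False); rr=np.linspace(.5,3,6)
    X=np.ravel(np.outer(rr,np.cos(t)));Y=np.ravel(np.outer(rr,np.sin(t)))
    def cost(c):
        v=map_coordinates(g,[c[1]+Y,c[0]+X],order=3).reshape(6,24)
        return v.var(axis=1).sum()
    from scipy.optimize import minimize
    b=min((minimize(cost,[uv[0]+dx,uv[1]+dy],method="Nelder-Mead") for dx in(-.4,0,.4) for dy in(-.4,0,.4)),key=lambda s:s.fun)
    return b.x
if __name__=="__main__":
    F=lambda *a: full(a,5.363636,260,145)
    for name,seeds in (("top8",[(69,495),(451,514),(118,65),(491,80)]),("top15",[(69,495),(451,514),(118,65),(491,80)]),(("top17"),[(69,495),(451,514),(88,64),(461,80)])):
        im=cv2.imread(f"pics/{name}_full.png")
        uv=np.array([bolt(im,F(*s)) for s in seeds]); print(name,uv.round(2).tolist(),(uv-np.array([F(*s) for s in seeds])).round(2).tolist()); fitf(uv)
E
python3 meas.py
```

```text
top8 [[273.26, 252.88], [342.23, 255.01], [312.14, 136.33], [358.42, 137.78]] [[0.8, 15.99], [-1.45, 14.59], [30.55, -20.38], [7.29, -21.73]]
frame [ 0.44778 -0.05826  0.34102 -0.17207] yaw 19.539 res [ -2.43   2.03  -4.19 -22.21  -6.51  21.78  13.27  -1.22]
top15 [[264.32, 255.23], [335.22, 261.91], [253.49, 168.0], [360.79, 155.59]] [[-8.14, 18.35], [-8.46, 21.48], [-28.1, 11.29], [9.66, -3.92]]
frame [ 0.42807 -0.04726  0.08554 -0.03742] yaw 4.901 res [ -0.4   -1.76  -0.49 -12.79  19.24   3.59 -18.25  11.62]
top17 [[315.66, 274.82], [332.11, 261.57], [249.8, 165.61], [359.36, 162.79]] [[43.2, 37.94], [-11.57, 21.15], [-26.2, 9.08], [13.82, 3.28]]
frame [ 0.41565 -0.1107   0.09732  0.02936] yaw 5.576 res [-28.1  -15.7   26.33  -7.64  20.78  13.15 -18.96  10.78]
```

```bash
cat > m2.py <<'E'
from fitf import *
F=lambda *a: full(a,5.363636,260,145)
fitf(np.array([F(69,495),F(451,514),F(88,64),F(461,80)]))
I={n:cv2.cvtColor(cv2.imread(f"pics/{n}_full.png"),cv2.COLOR_BGR2GRAY).astype(np.float32) for n in("top8","top15","top17")}
def track(a,b,uv,guess):
    t=np.array([[uv]],np.float32); 
    q,st,e=cv2.calcOpticalFlowPyrLK(I[a].astype(np.uint8),I[b].astype(np.uint8),t,(t+np.float32(guess)).astype(np.float32),winSize=(15,15),maxLevel=0,flags=cv2.OPTFLOW_USE_INITIAL_FLOW,criteria=(3,60,1e-4))
    return (q-t)[0,0],e
for b,g in(("top15",0),("top17",-5.6)):
    for s in((69,495),(451,514),(118,65),(491,80),(297,62)):
        print(b,s,track("top8",b,F(*s),(g if s[1]<100 else 0,0)))
# circle centres via upscaled hough-free: template = darkest centroid
for n,se in (("top8",[(69,495),(451,514),(118,65),(491,80)]),("top17",[(69,495),(451,514),(88,64),(461,80)])):
    out=[]
    for s in se:
        u,v=F(*s); G=I[n]; x0,y0=int(round(u)),int(round(v)); c=np.array([u,v])
        P=cv2.getRectSubPix(G,(81,81),(float(u),float(v)))
        yy,xx=np.mgrid[-40:41,-40:41]
        for _ in range(20):
            up=cv2.warpAffine(G,np.float32([[.05,0,c[0]-2],[0,.05,c[1]-2]]),(81,81),flags=cv2.INTER_CUBIC|cv2.WARP_INVERSE_MAP)
            g=(np.mgrid[0:81,0:81][::-1]*.05-2); r=np.hypot(*g); w=np.clip(np.percentile(up[r<1.6],60)-up,0,None)*(r<1.4)
            d=np.array([(w*g[0]).sum(),(w*g[1]).sum()])/w.sum(); c=c+d
            if np.hypot(*d)<1e-3:break
        out.append(c)
    out=np.array(out);print(n,out.round(2).tolist());fitf(out)
E
python3 m2.py
```

```text
frame [ 0.46229 -0.07112 -0.0237   0.00158] yaw -1.358 res [ 0.22  0.16 -0.22  0.   -0.12 -0.16  0.13 -0.01]
top15 (69, 495) (array([ 0.02877808, -0.02035522], dtype=float32), array([[3.2359722]], dtype=float32))
top15 (451, 514) (array([0.3682251 , 0.03688049], dtype=float32), array([[8.268611]], dtype=float32))
top15 (118, 65) (array([ 0.09896851, -0.13012695], dtype=float32), array([[6.817222]], dtype=float32))
top15 (491, 80) (array([-0.05258179,  0.20829773], dtype=float32), array([[7.008611]], dtype=float32))
top15 (297, 62) (array([-0.00488281,  0.01049805], dtype=float32), array([[0.67]], dtype=float32))
top17 (69, 495) (array([ 0.00405884, -0.07165527], dtype=float32), array([[6.3918056]], dtype=float32))
top17 (451, 514) (array([ 0.16799927, -0.02685547], dtype=float32), array([[10.609167]], dtype=float32))
top17 (118, 65) (array([-5.255554  , -0.23950195], dtype=float32), array([[10.1044445]], dtype=float32))
top17 (491, 80) (array([-5.6392517 ,  0.06965637], dtype=float32), array([[10.185416]], dtype=float32))
top17 (297, 62) (array([-5.704529  , -0.19863892], dtype=float32), array([[3.8808334]], dtype=float32))
top8 [[272.7, 236.82], [343.2, 240.12], [281.21, 156.49], [351.1, 159.6]]
frame [ 0.46283 -0.0708  -0.02313 -0.0135 ] yaw -1.325 res [-0.14  0.04  0.14  0.08  0.04 -0.05 -0.04 -0.07]
top17 [[272.76, 236.78], [343.08, 240.09], [276.02, 156.15], [345.93, 159.48]]
frame [ 0.46287 -0.07071 -0.02459  0.00081] yaw -1.409 res [-0.23  0.01  0.22  0.14  0.07 -0.01 -0.06 -0.14]
```

```bash
cat > edge.py <<'E'
from h import *
import cv2,sys
from scipy.ndimage import map_coordinates
def edge(D,a,b,n=60,half=4.,t0=.08,t1=.92):
    a=np.array(a,float);b=np.array(b,float);d=(b-a)/np.hypot(*(b-a));m=np.array([-d[1],d[0]])
    ts=np.linspace(t0,t1,n);ss=np.linspace(-half,half,161);P=[]
    for t in ts:
        c=a+(b-a)*t; X=c[None]+ss[:,None]*m
        v=map_coordinates(D,[X[:,1],X[:,0]],order=1)
        lo,hi=v[:40].mean(),v[-40:].mean()
        if abs(hi-lo)<12: continue
        v=(v-lo)/(hi-lo); g=np.gradient(v); g[g<0]=0
        k=np.where((v[:-1]<.5)&(v[1:]>=.5))[0]
        if len(k)!=1: continue
        P.append(c+m*(ss[k[0]]+ (0.5-v[k[0]])/(v[k[0]+1]-v[k[0]])*.05))
    P=np.array(P); z=np.array([back("top",p,.034) for p in P])
    c=z.mean(0); 
    # robust line
    for _ in range(6):
        u,s,vt=np.linalg.svd(z-z.mean(0)); r=(z-z.mean(0))@vt[1]; k=np.abs(r)<2.2*max(np.median(np.abs(r)),1e-5)*1.48
        if k.all(): break
        z=z[k]
    v=vt[0]; return v,len(z),r.std(),z.mean(0)
def run(im,fl,fr,nl,nr):
    D=im[:,:,0].astype(float)-im[:,:,2]; D=cv2.GaussianBlur(D,(0,0),.6)
    # bolts pixel -> predicted outer edges: offset 10 mm ~3.7px outwards
    def off(p,dx,dy): return (p[0]+dx,p[1]+dy)
    E={"left_out":(off(nl,-3.7,0),off(fl,-3.7,0)),"right_out":(off(nr,3.7,0),off(fr,3.7,0)),"left_in":(off(nl,3.7,0),off(fl,3.7,0)),
       "far_out":(off(fl,0,-3.7),off(fr,0,-3.7)),"near_in":(off(nl,0,-3.7),off(nr,0,-3.7)),"near_out":(off(nl,0,3.7),off(nr,0,3.7))}
    A={}
    for k,(a,b) in E.items():
        v,n,sd,c=edge(D,a,b,half=3.0,t0=.15,t1=.85)
        if k in("left_out","right_out","left_in"): v=v*np.sign(v[0]); ang=np.arctan2(v[1],v[0])
        else: v=v*np.sign(v[1]); ang=np.arctan2(-v[0],v[1])
        A[k]=ang; print("  %-9s yaw %.3f deg n=%d sd %.2f mm at %s"%(k,np.degrees(ang),n,sd*1e3,(c*1e3).round(1)))
    base=np.mean([A["far_out"],A["near_in"],A["near_out"]])
    print("  base",np.degrees(base).round(3),"s from left_out,left_in,right_out:",[(200*np.tan(A[k]-base)).round(2) for k in("left_out","left_in","right_out")])
if __name__=="__main__":
    nl,nr=(272.7,236.8),(343.1,240.1)
    for n,fl,fr in(("top8",(281.3,156.5),(351.1,159.6)),("top15",(281.3,156.5),(351.1,159.6)),("top17",(275.9,156.3),(345.7,159.5))):
        print(n); run(cv2.imread(f"pics/{n}_full.png"),fl,fr,nl,nr)
E
python3 edge.py; python3 -c "
from h import *
print(-E['top'][:,:3].T@E['top'][:,3])"
```

```text
top8
  left_out  yaw -5.278 deg n=60 sd 0.25 mm at [564.1  24.8]
  right_out yaw -5.338 deg n=60 sd 0.25 mm at [ 560.2 -184.4]
  left_in   yaw -5.284 deg n=60 sd 0.15 mm at [564.6   5.4]
  far_out   yaw -0.960 deg n=28 sd 0.14 mm at [681.3 -88.1]
  near_in   yaw -1.340 deg n=60 sd 0.26 mm at [461.7 -70.4]
  near_out  yaw -1.349 deg n=60 sd 0.34 mm at [442.7 -70.8]
  base -1.216 s from left_out,left_in,right_out: [np.float64(-14.2), np.float64(-14.22), np.float64(-14.41)]
top15
  left_out  yaw -5.281 deg n=60 sd 0.25 mm at [564.1  24.9]
  right_out yaw -5.327 deg n=60 sd 0.25 mm at [ 560.2 -184.4]
  left_in   yaw -5.295 deg n=60 sd 0.16 mm at [564.6   5.4]
  far_out   yaw -1.089 deg n=39 sd 0.27 mm at [681.2 -91.1]
  near_in   yaw -1.310 deg n=60 sd 0.24 mm at [461.7 -70.4]
  near_out  yaw -1.348 deg n=60 sd 0.33 mm at [442.7 -70.8]
  base -1.249 s from left_out,left_in,right_out: [np.float64(-14.1), np.float64(-14.15), np.float64(-14.26)]
top17
  left_out  yaw -1.037 deg n=60 sd 0.27 mm at [564.2  32.3]
  right_out yaw -0.965 deg n=60 sd 0.24 mm at [ 560.2 -176.8]
  left_in   yaw -1.005 deg n=60 sd 0.15 mm at [564.7  13. ]
  far_out   yaw -1.260 deg n=39 sd 0.37 mm at [681.7 -75.2]
  near_in   yaw -1.319 deg n=60 sd 0.26 mm at [461.7 -70.4]
  near_out  yaw -1.356 deg n=60 sd 0.34 mm at [442.7 -70.8]
  base -1.312 s from left_out,left_in,right_out: [np.float64(0.96), np.float64(1.07), np.float64(1.21)]
[0.40887799 0.02461935 1.35698941]
```

```bash
python3 -m jog '[30,-35,0,0,0,0,0.35, 60,-70,0,0,0,0,0.35, 90,-105,0,0,0,0,0.35, 120,-140,0,0,0,0,0.35, 150,-175,0,0,0,0,0.35]'
python3 -m jog '[30,-35,0,0,0,0,0.35, 65,-70,0,0,0,0,0.35, 65,-70,0,0,0,0,0.35, 65,-70,0,0,0,0,0.35]'
python3 -c "
from station import state
s=state();print(s['position'],s['grip_width'],s['wrist_force'],s['time'])"
```

```text
time: 27.3
position: [0.6144, -0.0005, 0.1625]
tcp_rot: [0.015, 1.571, -0.015]
wrist_force: [0.3, 0.9, 0.7]
grip_width: 0.0618
time: 27.7
position: [0.6782, -0.0695, 0.1617]
tcp_rot: [0.016, 1.572, -0.016]
wrist_force: [-0.3, 0.6, 0.6]
grip_width: 0.0618
[ 0.67820068 -0.06950738  0.16167465] 0.06176453268181416 [-0.33827564  0.55025381  0.63638224] 27.7
```

```bash
python3 -m jog '[-4,1,-40,0,0,0,0.35, -4,1,-80,0,0,0,0.35, -4,1,-110,0,0,0,0.35, -4,1,-119,0,0,0,0.35, -4,1,-119,0,0,0,0.35]'
python3 -m jog '[0,0,0,0,0,0,0.7, 0,0,0,0,0,0,0.7, 0,0,0,0,0,0,0.7, 0,0,0,0,0,0,0.7, 0,0,0,0,0,0,0.7]' 30
python3 -c "
from station import state
s=state();print(s['position'],s['grip_width'],s['wrist_force'],s['time'])"
```

```text
time: 28.2
position: [0.6736, -0.0668, 0.0431]
tcp_rot: [0.014, 1.573, -0.014]
wrist_force: [0.5, -1.2, 0.2]
grip_width: 0.0617
time: 28.7
position: [0.6749, -0.0681, 0.0449]
tcp_rot: [0.014, 1.569, -0.015]
wrist_force: [-1.3, -2.0, 6.6]
grip_width: 0.0388
[ 0.67491457 -0.06805255  0.044905  ] 0.038752646958294536 [-1.31592921 -2.02739297  6.60948607] 28.7
```

```bash
python3 -m jog '[0,-0.6,0,0,0,0,0.7, 0,-1.2,0,0,0,0,0.7, 0,-1.8,0,0,0,0,0.7, 0,-1.8,0,0,0,0,0.7, 0,-1.8,0,0,0,0,0.7]'
python3 -c "
from station import state
s=state();print(s['position'],s['grip_width'],s['wrist_force'],s['time'])"
```

```text
time: 29.2
position: [0.6749, -0.0682, 0.0449]
tcp_rot: [0.016, 1.569, -0.014]
wrist_force: [-1.0, 8.7, 6.1]
grip_width: 0.039
[ 0.67487012 -0.06819133  0.04490622] 0.03899120577825874 [-0.96090861  8.65470698  6.08157373] 29.2
```

```bash
python3 -m jog '[0,-0.5,0,0,0,0,0.7, 0,-1,0,0,0,0,0.7, 0,-1,0,0,0,0,0.7]'
python3 -m jog '[0,-0.5,0,0,0,0,0.7, 0,-0.5,0,0,0,0,0.7]'
python3 -c "
from station import state
s=state();print(s['position'],s['grip_width'],s['wrist_force'],s['time'])"
```

```text
time: 29.5
position: [0.6749, -0.0687, 0.0449]
tcp_rot: [0.017, 1.569, -0.013]
wrist_force: [-0.8, 11.1, 8.2]
grip_width: 0.0387
time: 29.7
position: [0.6748, -0.0691, 0.0449]
tcp_rot: [0.016, 1.569, -0.013]
wrist_force: [-0.8, 11.1, 7.7]
grip_width: 0.0392
[ 0.67484929 -0.06913592  0.04489722] 0.03918047253335808 [-0.79676486 11.0967674   7.68087921] 29.7
```

Now it is sliding at 11 N. It needs about 0.7 mm more.

```bash
python3 -m jog '[0,-0.4,0,0,0,0,0.7, 0,-0.7,0,0,0,0,0.7, 0,-0.7,0,0,0,0,0.7]'
python3 -c "
from station import state
s=state();print(s['position'],s['grip_width'],s['wrist_force'],s['time'])"
python3 -m jog '[0,0,0,0,0,0,0.35, 0,0,0,0,0,0,0.35, 0,0,0,0,0,0,0.35, 0,0,0,0,0,0,0.35]'
python3 -m jog '[0,0,40,0,0,0,0.35, 0,0,85,0,0,0,0.35, -25,40,120,0,0,0,0.35, -55,80,120,0,0,0,0.35, -85,120,120,0,0,0,0.35]'
python3 -m jog '[-33,33,0,0,0,0,0.35, -66,66,0,0,0,0,0.35, -100,100,0,0,0,0,0.35, -130,130,0,0,0,0,0.35, -130,130,0,0,0,0,0.35]'
python3 grab.py top18 top 145,255,260,370 10
cat > e2.py <<'E'
from edge import *
import sys
nl,nr=(272.7,236.8),(343.1,240.1)
run(cv2.imread(f"pics/{sys.argv[1]}_full.png"),(276.3,156.3),(346.1,159.5),nl,nr)
E
python3 e2.py top18
```

```text
time: 30.0
position: [0.6748, -0.0698, 0.0449]
tcp_rot: [0.017, 1.569, -0.013]
wrist_force: [-0.9, 11.9, 7.8]
grip_width: 0.0386
[ 0.67482694 -0.0698196   0.04492216] 0.03859687960017782 [-0.89935919 11.90270678  7.77028327] 30.0
time: 30.4
position: [0.6743, -0.0719, 0.0435]
tcp_rot: [0.015, 1.571, -0.015]
wrist_force: [-0.3, 0.2, 0.0]
grip_width: 0.0608
time: 30.9
position: [0.5931, 0.0432, 0.1648]
tcp_rot: [0.016, 1.568, -0.016]
wrist_force: [0.5, 0.9, -0.6]
grip_width: 0.0617
time: 31.4
position: [0.4604, 0.1748, 0.1638]
tcp_rot: [0.012, 1.572, -0.012]
wrist_force: [0.4, -0.5, 0.1]
grip_width: 0.062
scale 5.363636363636363 off 260 145
  left_out  yaw -1.235 deg n=60 sd 0.28 mm at [564.2  31.9]
  right_out yaw -1.124 deg n=60 sd 0.25 mm at [ 560.2 -177.2]
  left_in   yaw -1.264 deg n=60 sd 0.17 mm at [564.7  12.6]
  far_out   yaw -1.261 deg n=39 sd 0.35 mm at [681.6 -76.2]
  near_in   yaw -1.335 deg n=60 sd 0.25 mm at [461.7 -70.4]
  near_out  yaw -1.353 deg n=60 sd 0.33 mm at [442.7 -70.8]
  base -1.316 s from left_out,left_in,right_out: [np.float64(0.28), np.float64(0.18), np.float64(0.67)]
```

View pics/top18.png

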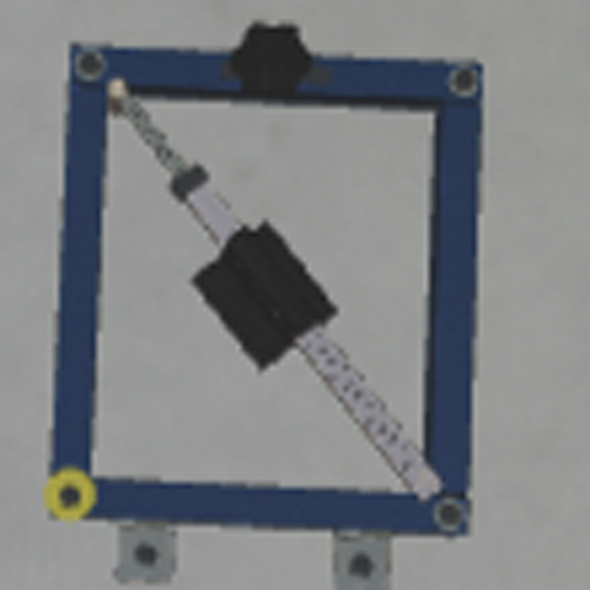

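```bash
cat > m3.py <<'E'
from fitf import *
import sys
F=lambda *a: full(a,5.363636,260,145)
def cen(G,s):
    c=np.array(F(*s))
    for _ in range(30):
        up=cv2.warpAffine(G,np.float32([[.05,0,c[0]-3],[0,.05,c[1]-3]]),(121,121),flags=cv2.INTER_CUBIC|cv2.WARP_INVERSE_MAP)
        g=(np.mgrid[0:121,0:121][::-1]*.05-3); r=np.hypot(*g); w=np.clip(up-np.percentile(up[r<3],40),0,None)*(r<2.4)  # low-blue: bright ring+dark bolt
        d=np.array([(w*g[0]).sum(),(w*g[1]).sum()])/w.sum(); c=c+d
        if np.hypot(*d)<1e-3:break
    return c
for n,se in (("top8",[(69,495),(451,514),(118,65),(491,80)]),("top15",[(69,495),(451,514),(118,65),(491,80)]),("top17",[(69,495),(451,514),(88,64),(461,80)]),("top18",[(69,495),(451,514),(90,64),(463,80)])):
    im=cv2.imread(f"pics/{n}_full.png").astype(np.float32); G=-(im[:,:,0]-im[:,:,2])
    o=np.array([cen(G,s) for s in se]); print(n,o.round(2).tolist()); fitf(o)
E
python3 m3.py
```

```text
top8 [[270.44, 234.61], [343.2, 240.39], [281.15, 156.64], [351.09, 159.78]]
frame [ 0.46405 -0.06782 -0.04118 -0.01267] yaw -2.36 res [ 1.    1.12 -1.06 -0.04  0.13 -1.15 -0.06  0.05]
top15 [[271.02, 234.19], [343.26, 240.44], [281.15, 156.64], [351.03, 159.74]]
frame [ 0.46435 -0.06869 -0.04457 -0.01103] yaw -2.554 res [ 0.73  1.32 -0.81 -0.07  0.12 -1.38 -0.03  0.1 ]
top17 [[270.59, 234.49], [343.2, 240.24], [275.86, 156.53], [345.87, 159.67]]
frame [ 0.46396 -0.06798 -0.03993  0.00151] yaw -2.288 res [ 0.91  1.33 -0.99  0.11  0.19 -1.29 -0.1  -0.18]
top18 [[270.8, 234.32], [343.24, 240.37], [276.26, 156.74], [346.12, 159.89]]
frame [ 0.46371 -0.06831 -0.04219  0.0014 ] yaw -2.417 res [ 0.82  1.51 -0.92  0.15  0.13 -1.47 -0.02 -0.22]
```

```bash
python3 -c "
from h import *
b=lambda p: back('top',p,.035)
y=np.radians(-1.343)
for n,fl,fr in(('8',(281.15,156.64),(351.06,159.76)),('17',(275.86,156.53),(345.87,159.67)),('18',(276.26,156.74),(346.12,159.89))):
    print(n,(rot(y).T@(b(fr)-b((343.22,240.36)))*1e3).round(2),(rot(y).T@(b(fl)-b((272.73,236.8)))*1e3).round(2))
"
```

```text
8 [219.81 -13.76] [219.24 -12.74]
17 [219.42   0.32] [218.89   1.68]
18 [218.85  -0.38] [218.36   0.56]
```

```bash
python3 -m jog '[-30,45,20,0,0,0,0.35, -50,90,30,0,0,0,0.35, -50,90,30,0,0,0,0.35]'; python3 grab.py side19 side 160,280,210,370 4
```

```text
time: 32.2
position: [0.4125, 0.2653, 0.1947]
tcp_rot: [0.014, 1.569, -0.012]
wrist_force: [0.7, -1.0, -0.4]
grip_width: 0.0617
scale 4.916666666666667 off 210 160
```

View pics/side19.png

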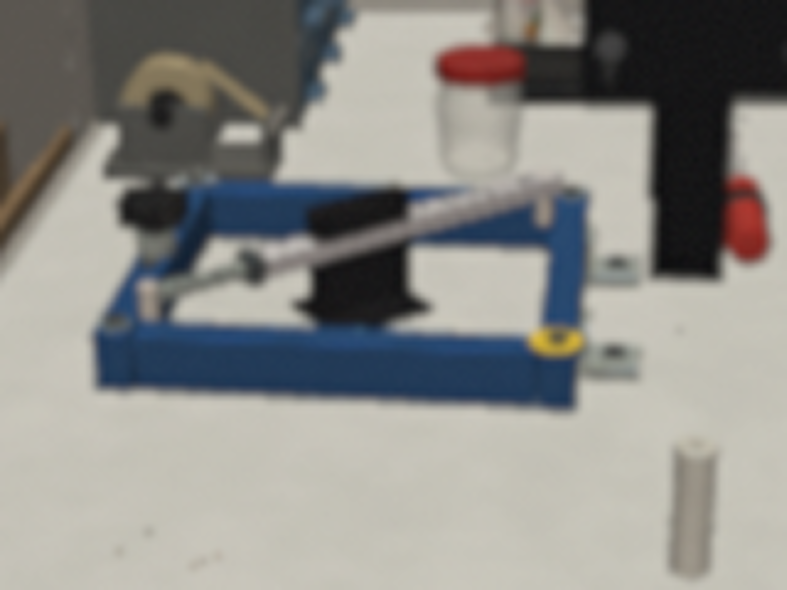

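The rule stands in the second diagonal, with its tail pin at (543,210) and its tip pin at (148,295). The frame is square within the measurement, the arm is clear, and the bystanders look unmoved.

```bash
python3 -c "
from station import close_job
print(close_job())"
```

```text
the job is handed in; nothing more can be done
None
```

The job is handed in at about 32 s: I seated, released and read the rule in both diagonals. I left it in the second one and brought the frame to square within what the cameras can resolve.

- **First diagonal (yellow corner to far right):** I read it at about 258 mm between the pins in the top picture. The frame geometry gives about 257 mm, a reading of about 8 mm.
- **Second diagonal (plain corner to far left):** the picture gave about 243 mm, but the tail pin could not be located well there. The geometry gives about 240 mm, a reading of about 25 mm. So the far rail stood about 13–14 mm to the right of square.
- **Shift by the knob:** the first push overshot by about 1 mm, so I pushed it back in a second, smaller step.
- **Last squareness check:** the two estimates disagree slightly. The rail edges put the far rail about 0.4 mm left of square, and the corner bolts about 0.1 mm. That leaves the diagonals about 0.1–0.5 mm apart. I left it there because a further nudge could have added as much error as it removed.
- **Last pictures:** both rule pins are in their corners and the arm is clear. The jar, spacer post and screwdriver look unmoved; I did not measure their positions again. At the readings I took, sideways wrist force peaked at about 12 N, while shifting the knob.

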